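# Nest the drained steel beakers on the clean tray

### The job

The washed steel beakers have drained on the sloped wire rack. Take the two beakers off the rack and nest the set on the tray, everything mouth down with the rims resting on the tray: the medium one over the small one that already stands there, then the large one over both. Lower each one on rather than dropping it, and leave the flask and the bottles round about where they stand.

Things in the scene. Friction and masses are not known exactly. Their poses are not given: they have to be found in the camera images.
- beaker_small: small steel beaker, plain round and slightly tapered, standing mouth down on the tray. 70 mm high; outer diameter 44 mm at the closed base (with a 4 mm bevel), 50 mm at the mouth (53 mm over the rolled rim); wall 2 mm, base 3 mm thick. Origin: centre of the mouth plane; +z runs along its axis towards the closed base, so z points up when it stands mouth down
- beaker_medium: medium steel beaker of the same shape, hanging mouth down over one of the outer wire loops of the rack. 82 mm high; outer diameter 55 mm at the closed base (4 mm bevel), 61 mm at the mouth (64 mm over the rolled rim); wall 2 mm, base 3 mm. Origin: centre of the mouth plane; +z along its axis towards the closed base
- beaker_large: large steel beaker of the same shape, hanging mouth down over the other outer wire loop of the rack. 94 mm high; outer diameter 66 mm at the closed base (4 mm bevel), 72 mm at the mouth (75 mm over the rolled rim); wall 2 mm, base 3 mm. Origin: centre of the mouth plane; +z along its axis towards the closed base
- rack: fixed steel wire draining rack, 272 mm wide (y), 165 mm deep, 100 mm high without its loops. Its grid slopes 25 degrees, low towards -x. Three wire loops (24 mm wide, 52 mm high) stand square to the grid, 90 mm apart along y. A beaker on one rests its mouth on the grid, its axis leaning about 25 degrees to the rack's -x; draw it off along its axis by 55 mm. Origin: centre of underside
- tray: fixed shallow plain steel tray, 170 mm (x) by 240 mm (y), rim 19 mm high. Origin: centre of the underside
- tray_floor (a point): centre of the tray's flat inner floor, 3 mm above the worktop, axes as the tray's
- flask: clear conical flask, 84 mm wide, 145 mm high, standing behind the work; bystander. Origin: centre of its foot
- small_bottle: clear lab bottle with a blue screw cap, 50 mm wide, 132 mm high, standing right of the work; bystander. Origin: centre of its foot
- wash_bottle: white wash bottle with a red bent spout, 66 mm wide, 214 mm high, standing left of the work; bystander. Origin: centre of its foot
Things that resemble listed ones, but are neither listed nor needed, are in the scene too. What is shaped like the beaker_small but blue, orange or purple is not meant.

How it is judged:
On the way, in this order (a step that is already met when the one before it is completed fails the run):
1. the medium beaker is right down over the small one, mouth down on the tray (horizontal distance between beaker_medium and beaker_small below 0.008 m and z of beaker_medium in the frame of tray_floor below 0.005 m and angle between beaker_medium's own z axis and vertical below 0.1 rad), for 0.2 s.
2. the large beaker is right down over the other two (horizontal distance between beaker_large and beaker_medium below 0.008 m and z of beaker_large in the frame of tray_floor below 0.005 m and angle between beaker_large's own z axis and vertical below 0.1 rad), for 0.2 s.
At the end, for the whole second after the job is handed in: All three beakers stand mouth down on the tray, one inside the other: rims within 5 mm of the tray's floor, axes within about 3 degrees of vertical and within 8 mm of each other, the set inside the tray, released and at rest (horizontal distance between beaker_medium and beaker_small below 0.008 m and horizontal distance between beaker_large and beaker_medium below 0.008 m and z of beaker_small in the frame of tray_floor between -0.005 and 0.005 m and angle between each of beaker_small, beaker_medium, beaker_large's own z axis and vertical below 0.05 rad and linear speed of each of beaker_small, beaker_medium, beaker_large below 0.02 m/s and x of beaker_small in the frame of tray_floor between -0.085 and 0.085 m and y of beaker_small in the frame of tray_floor between -0.12 and 0.12 m and z of beaker_medium in the frame of tray_floor between -0.005 and 0.005 m and x of beaker_medium in the frame of tray_floor between -0.085 and 0.085 m and y of beaker_medium in the frame of tray_floor between -0.12 and 0.12 m and z of beaker_large in the frame of tray_floor between -0.005 and 0.005 m and x of beaker_large in the frame of tray_floor between -0.085 and 0.085 m and y of beaker_large in the frame of tray_floor between -0.12 and 0.12 m); the robot touches nothing.
It fails at once if the medium beaker is dropped: it comes down over the small one faster than 0.5 m/s (horizontal distance between beaker_medium and beaker_small below 0.03 m and z of beaker_medium in the frame of tray_floor below 0.08 m and linear speed of beaker_medium above 0.5 m/s).
It fails at once if the large beaker is dropped: it comes down over the others faster than 0.5 m/s (horizontal distance between beaker_large and beaker_medium below 0.03 m and z of beaker_large in the frame of tray_floor below 0.09 m and linear speed of beaker_large above 0.5 m/s).
It fails at once if the flask or a bottle is pushed away or knocked over (distance of any of flask, small_bottle, wash_bottle from where it was at the start of the episode above 0.03 m or angle between any of flask, small_bottle, wash_bottle's own z axis and vertical above 0.5 rad).
It also fails if it takes over 70 s, if anything falls off the work surface, if the arm or the gripper's body presses on something with over 40 N, if the wrist force passes 120 N, or if a joint passes its speed limit or range.

### The arm

A 6-joint arm with a two-finger parallel gripper is mounted at the origin on a cart in front of the work surface, level with it; the furniture and walls round the work are solid. World frame = base frame: x ahead of the robot, y to its left, z up, the work surface at z = 0. Lengths are in m, angles in rad, forces in N, time in s.
With the tool pointing down it reaches from about 0.275 to 0.775 m from the base axis. Payload 14.6 kg.
Tool frame: the origin (TCP) lies on the centre line of the jaws, within the pads' length; the fingertips stand 14 mm ahead of it and the grasp point (between the pads) lies 5 mm behind it; x points along the fingers, z is the direction in which the jaws open and shut, and the axes are right-handed (so a half turn about x gives the same grasp; the last joint's range is limited). The gripper opens to 85 mm and grips with 20 to 120 N. Pads are 22 mm wide; open, the fingers measure 114 mm over their backs; the gripper's body (76 mm by 85 mm) begins 54 mm behind the grasp point. The pads swing forward as they close: fully open they stand 13 mm farther back than shut.
Start: joints at [1.186, 0.263, -0.048, 1.259, 0, 1.415], TCP at [0.12, 0.511, 0.245] pointing down, gripper open.
Joint ranges: [-2.65, 2.65], [-0.89, 1.7], [-1.18, 1.37], [-2.13, 2.11], [-1.35, 1.29], [-3.14, 3.14]. Speed limits (rad/s): [1.89, 1.89, 2.57, 2.79, 3.14, 3.14].

### API

Orientations are given as a 3x3 rotation matrix whose columns are the frame's x, y, z axes.
In Python, from station import bot, viewer gives the robot as it stands.
- The arm moves only by the shell command python3 -m creep 'ROWS' [OPENING]. ROWS is JSON, a list of rows, each an object with "xyz": the shift along the tool's x, y, z in m, a list of three; "delta_rot": the turn, a rotation vector about the tool's x, y, z in rad, a list of three. In form: [{"xyz": [x, y, z], "delta_rot": [ax, ay, az]}, ...]. A call has exactly 10 rows; each row shifts and turns the commanded pose from where the row before left it, along the tool's axes as they then stand; what a row does not reach is not made up. A row lasts 1/12 s, in which the tool goes at most 41.7 mm and 7.16 degrees, less where a joint would pass 70% of its speed; a pose out of reach is approached as far as the arm can. A call with a gripper value outside its range is refused whole. OPENING is the opening, from 0 (shut) to 1 (fully open), set as the call begins (- or left out, the last holds). The fingers move at their own pace and stop on an object; the grip force is fixed at half the most. Time passes only in rows, so rows that do not move let the fingers close, or fill a call up. It gives the time, the measured TCP pose, the force and the opening at its end, in the units of the state.
- bot.observe(): the state, without advancing time (a new reading comes with each control period).
- viewer.read_camera(name): name is "scene" or "side" or "wrist"; returns a dict with "pixels" (384x512x3 uint8, red, green, blue), "camera_matrix" (3x3 intrinsics, pixels), "pose" (4x4, takes a point from camera to world coordinates); the wrist camera has in their place "tool_from_camera" (4x4, takes a point from camera to tool coordinates, whose origin is the TCP and whose axes are the tool frame's). Camera axes: x right, y down, z forward; pixel columns grow to the right and rows downward; lengths in m; the calibration is good to about 2 mm. The wrist camera is an equidistant fisheye: a pixel r from the principal point sees the ray r / f radians off the axis. A picture is of the moment at which its call begins: read the wrist's pose just before it. There is no depth.
- bot.finish_job(): hands the job in, once; it reports no verdict.
The state is a dict: "time_s": time; "q": joint angles; "joint_velocities": joint speeds; "tau": joint torques, N m; "eef_pos": TCP position; "tool_rot": TCP orientation; "ft_force": force on the tool from outside, world axes, zero at the start; "ft_torque": the same for the moment, N m; "gripper_width": opening from 0.0 (shut) to 1.0 (fully open).
Only numpy, scipy, OpenCV 4.12 (cv2) and the standard library are available. Lean on these libraries where they do the work, as an engineer would, in place of code of your own. Each camera call takes 0.05 s, during which the arm holds its last target. There are 200 camera calls.

## Working session

There is one attempt and no reset: what is moved stays moved. The work goes in short steps, Python scripts to look and compute and a shell command to move; the robot and the scene stay as the last step left them, time stands still between calls to the robot, and variables do not carry over. Pictures are saved under pics/ and viewed, about 8 in all and at most 12, crops included, and the job is handed in when it is done.

```bash
mkdir -p pics; ls; cat > h.py <<'E'
import numpy as np, cv2
from station import bot, viewer
def cam(n):
    s=bot.observe(); c=viewer.read_camera(n)
    if n=="wrist":
        T=np.eye(4);T[:3,:3]=np.array(s["tool_rot"]);T[:3,3]=s["eef_pos"]
        c["pose"]=T@np.array(c["tool_from_camera"])
    return c
def ray(c,u,v):
    K=np.array(c["camera_matrix"]);P=np.array(c["pose"])
    x,y=(u-K[0,2])/K[0,0],(v-K[1,2])/K[1,1]
    if "tool_from_camera" in c:
        r=np.hypot(x,y); d=np.array([x/r*np.sin(r),y/r*np.sin(r),np.cos(r)]) if r>0 else np.array([0,0,1.])
    else: d=np.array([x,y,1.])
    d=P[:3,:3]@d; return P[:3,3],d/np.linalg.norm(d)
def plane(c,u,v,z):
    o,d=ray(c,u,v); return o+d*(z-o[2])/d[2]
def two(c1,p1,c2,p2):
    o1,d1=ray(c1,*p1);o2,d2=ray(c2,*p2)
    t=np.linalg.lstsq(np.c_[d1,-d2],o2-o1,rcond=None)[0]
    a,b=o1+t[0]*d1,o2+t[1]*d2
    return (a+b)/2,np.linalg.norm(a-b)
def proj(c,X):
    P=np.linalg.inv(np.array(c["pose"]));K=np.array(c["camera_matrix"])
    q=P[:3,:3]@np.array(X)+P[:3,3]
    if "tool_from_camera" in c:
        r=np.hypot(q[0],q[1]);a=np.arctan2(r,q[2]);x,y=q[0]/r*a,q[1]/r*a
    else: x,y=q[0]/q[2],q[1]/q[2]
    return np.array([K[0,0]*x+K[0,2],K[1,1]*y+K[1,2]])
def save(c,f): cv2.imwrite("pics/"+f,np.ascontiguousarray(c["pixels"][:,:,::-1]))
E
python3 - <<'E'
from h import *
import pickle
C={n:cam(n) for n in("scene","side","wrist")}
pickle.dump(C,open("c0.pkl","wb"))
for n in C: print(n,np.round(C[n]["pose"],3).tolist(),np.round(C[n]["camera_matrix"],1).tolist())
a=np.hstack([C["scene"]["pixels"],C["side"]["pixels"]])
save(C["scene"],"scene0.png");save(C["side"],"side0.png")
print(bot.observe())
E
```

```text
pics
scene [[0.779, -0.471, 0.415, 0.119], [-0.627, -0.582, 0.517, -0.557], [-0.002, -0.663, -0.749, 0.923], [0.0, 0.0, 0.0, 1.0]] [[357.3, 0.0, 258.2], [0.0, 357.3, 193.0], [0.0, 0.0, 1.0]]
side [[0.905, -0.259, 0.338, -0.001], [-0.425, -0.51, 0.748, -1.233], [-0.021, -0.82, -0.572, 1.037], [0.0, 0.0, 0.0, 1.0]] [[492.0, 0.0, 254.1], [0.0, 492.0, 189.6], [0.0, 0.0, 1.0]]
wrist [[0.227, 0.927, 0.298, 0.043], [0.974, -0.216, -0.07, 0.53], [-0.001, 0.306, -0.952, 0.372], [0.0, 0.0, 0.0, 1.0]] [[297.3, 0.0, 257.7], [0.0, 297.3, 200.6], [0.0, 0.0, 1.0]]
{'time_s': 0.15, 'q': array([ 1.18569879e+00,  2.63400910e-01, -4.87650624e-02,  1.25943496e+00,
       -1.79282850e-05,  1.41553585e+00]), 'joint_velocities': array([-6.87338067e-04, -1.53647605e-03,  2.73626966e-03,  2.71771129e-04,
        1.17717669e-05,  3.41121516e-04]), 'tau': array([ 1.91453473e-03, -6.37827945e+01,  3.84648120e+01,  1.06360466e-02,
       -1.38829378e-04, -1.14140607e-05]), 'eef_pos': array([0.11951671, 0.51100464, 0.24495144]), 'tool_rot': array([[-2.85635909e-04, -9.73703517e-01,  2.27818743e-01],
       [-7.52416050e-04,  2.27818898e-01,  9.73703232e-01],
       [-9.99999676e-01,  1.06710129e-04, -7.97703412e-04]]), 'ft_force': array([ 0.23123364, -0.10526708, -0.57494124]), 'ft_torque': array([ 0.0005326 , -0.05355217,  0.00596567]), 'gripper_width': 0.9999280773296}
```

View pics/scene0.png

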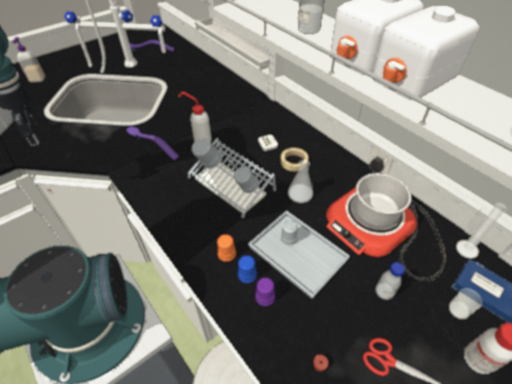

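View pics/side0.png

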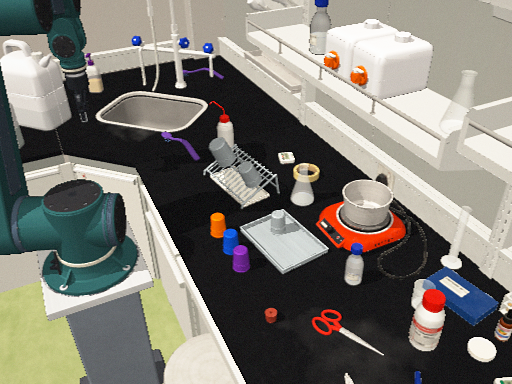

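Candidates: the grey beaker on the tray at scene (290,231) is beaker_small. The orange (226,248), blue (247,268) and purple (265,291) ones are decoys. The rack beakers are at (207,153) and (245,180). I'll take one close crop to tell medium from large and check the choice.

```bash
python3 - <<'E'
from h import *
import pickle
C=pickle.load(open("c0.pkl","rb"))
a=C["scene"]["pixels"][130:300,180:360]; b=C["side"]["pixels"][120:280,195:335]
A=cv2.resize(a,None,fx=2.2,fy=2.2,interpolation=cv2.INTER_CUBIC);B=cv2.resize(b,None,fx=2.8,fy=2.8,interpolation=cv2.INTER_CUBIC)
h=max(A.shape[0],B.shape[0]);o=np.zeros((h,A.shape[1]+B.shape[1],3),np.uint8);o[:A.shape[0],:A.shape[1]]=A;o[:B.shape[0],A.shape[1]:]=B
print(A.shape,B.shape);cv2.imwrite("pics/crop0.png",o[:,:,::-1])
s,d=C["scene"],C["side"]
for p,z in(((290,214),.019),((347,256),.019),((313,293),.019),((251,243),.019),((241,213),0),((189,179),0)): print("sc",p,plane(s,*p,z).round(3))
for p,z in(((278,212),.019),((326,247),.019),((287,269),.019),((242,234),.019)): print("sd",p,plane(d,*p,z).round(3))
E
```

```text
(374, 396, 3) (448, 392, 3)
sc (290, 214) [ 0.642 -0.067  0.019]
sc (347, 256) [ 0.666 -0.287  0.019]
sc (313, 293) [ 0.507 -0.308  0.019]
sc (251, 243) [ 0.476 -0.076  0.019]
sc (241, 213) [ 0.53   0.047 -0.   ]
sc (189, 179) [0.479 0.287 0.   ]
sd (278, 212) [ 0.616 -0.059  0.019]
sd (326, 247) [ 0.667 -0.282  0.019]
sd (287, 269) [ 0.513 -0.314  0.019]
sd (242, 234) [ 0.46  -0.109  0.019]
```

View pics/crop0.png

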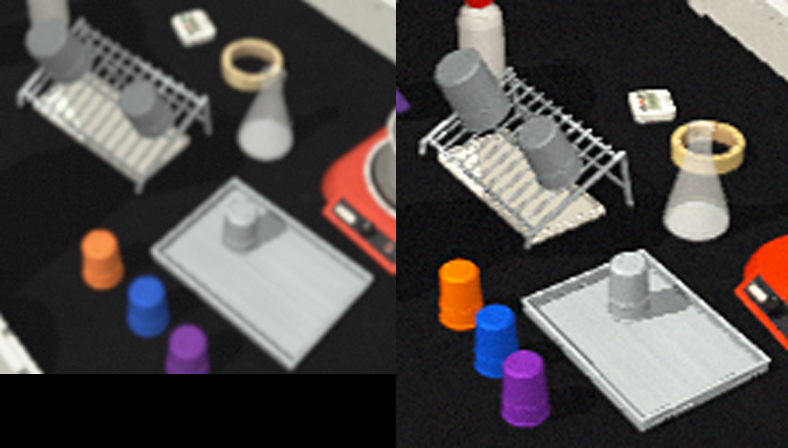

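The crop confirms it: three coloured decoys stand left of the tray, and the steel small one stands on the tray. On the rack, the far-left (+y) beaker is the larger one and the nearer beaker is the medium. Now I'll triangulate and work out the approach pose.

```bash
cat >> h.py <<'E'
from scipy.spatial.transform import Rotation as R
def axrot(yaw,tilt,flip=1):
    # tool x = -beaker axis (axis leans by tilt to rack -x); jaws (z) along rack y
    a=np.array([-np.sin(tilt)*np.cos(yaw),-np.sin(tilt)*np.sin(yaw),np.cos(tilt)])
    x=-a; z=flip*np.array([-np.sin(yaw),np.cos(yaw),0]); return np.c_[x,np.cross(z,x),z]
def go(Pt,Rt):
    s=bot.observe();R0=np.array(s["tool_rot"])
    print("xyz",(R0.T@(np.array(Pt)-s["eef_pos"])).round(4),"rv",R.from_matrix(R0.T@Rt).as_rotvec().round(3))
E
python3 - <<'E'
from h import *
import pickle
C=pickle.load(open("c0.pkl","rb"));s,d=C["scene"],C["side"]
for n,p,q in(("med",(243.6,174),(247.5,166.4)),("large",(200.5,149),(218.6,142)),("small",(289.5,222.3),(279.3,212.9)),
 ("wash cap",(197,107),(225,118)),("foot nr",(243.6,214),(242,205.5)),("foot far",(189,176),(204.5,173))): print(n,*two(s,p,d,q))
for n,p in(("flask",(301,196)),("bottle",(386,293))): print(n,plane(s,*p,0))
Rt=axrot(.2,np.radians(25)); a=-Rt[:,0]
m=np.array([.57,.089,.14])
for f in(1,-1): go(m+.13*a,axrot(.2,np.radians(25),f))
print(C["wrist"]["tool_from_camera"])
E
```

```text
med [0.56351273 0.06825435 0.14505086] 0.0012684591670742422
large [0.51437773 0.21871842 0.17433888] 0.012475080902497585
small [ 0.59328176 -0.11304904  0.06134685] 0.0024139783645809945
wash cap [0.64743104 0.47107106 0.13012126] 0.0027736901194892615
foot nr [0.5198162  0.02059804 0.0272537 ] 0.00403176224668904
foot far [0.47716355 0.27956377 0.02227136] 0.0009779426200615825
flask [ 0.73450527 -0.02273185  0.        ]
bottle [ 0.67245555 -0.42912408  0.        ]
xyz [-0.0127 -0.4848 -0.3312] rv [-0.423 -0.095 -0.43 ]
xyz [-0.0127 -0.4848 -0.3312] rv [ 2.655 -0.589  0.13 ]
[[ 6.95675769e-05 -3.06346841e-01  9.51919959e-01 -1.27176413e-01]
 [ 8.77449763e-04 -9.51919576e-01 -3.06346781e-01  7.85353738e-02]
 [ 9.99999613e-01  8.56573745e-04  2.02581224e-04  6.74418790e-04]
 [ 0.00000000e+00  0.00000000e+00  0.00000000e+00  1.00000000e+00]]
```

```bash
python3 -m creep '[{"xyz":[-0.003,-0.03,-0.0207],"delta_rot":[0,0,0]},{"xyz":[-0.003,-0.03,-0.0207],"delta_rot":[0,0,0]},{"xyz":[-0.003,-0.03,-0.0207],"delta_rot":[0,0,0]},{"xyz":[-0.003,-0.03,-0.0207],"delta_rot":[0,0,0]},{"xyz":[-0.001,-0.03,-0.0207],"delta_rot":[0,0,0]},{"xyz":[0,-0.03,-0.0207],"delta_rot":[0,0,0]},{"xyz":[0,-0.03,-0.0207],"delta_rot":[0,0,0]},{"xyz":[0,-0.03,-0.0207],"delta_rot":[0,0,0]},{"xyz":[0,-0.03,-0.0207],"delta_rot":[0,0,0]},{"xyz":[0,-0.03,-0.0207],"delta_rot":[0,0,0]}]' 1
python3 -m creep '[{"xyz":[0,-0.03,-0.0207],"delta_rot":[0,0,0]},{"xyz":[0,-0.03,-0.0207],"delta_rot":[0,0,0]},{"xyz":[0,-0.03,-0.0207],"delta_rot":[0,0,0]},{"xyz":[0,-0.03,-0.0207],"delta_rot":[0,0,0]},{"xyz":[0,0,0],"delta_rot":[-0.0705,-0.0158,-0.0717]},{"xyz":[0,0,0],"delta_rot":[-0.0705,-0.0158,-0.0717]},{"xyz":[0,0,0],"delta_rot":[-0.0705,-0.0158,-0.0717]},{"xyz":[0,0,0],"delta_rot":[-0.0705,-0.0158,-0.0717]},{"xyz":[0,0,0],"delta_rot":[-0.0705,-0.0158,-0.0717]},{"xyz":[0,0,0],"delta_rot":[-0.0705,-0.0158,-0.0717]}]'
python3 - <<'E'
from h import *
import pickle
c=cam("wrist");pickle.dump(c,open("w1.pkl","wb"));save(c,"w1.png")
print(bot.observe()["eef_pos"],bot.observe()["tool_rot"].round(3).tolist(),proj(c,[.5635,.068,.145]))
E
```

```text
time_s: 0.98
eef_pos: [0.3653, 0.2397, 0.2583]
tool_rot: [[0.0, -0.974, 0.228], [0.0, 0.228, 0.974], [-1.0, 0.0, 0.0]]
ft_force: [0.5, 0.5, 0.0]
gripper_width: 1.002
time_s: 1.82
eef_pos: [0.4623, 0.1335, 0.2584]
tool_rot: [[0.418, -0.886, -0.203], [0.086, -0.183, 0.979], [-0.904, -0.427, -0.001]]
ft_force: [0.6, -0.4, 0.3]
gripper_width: 0.997
[0.46037347 0.13340658 0.25740288] [[0.42, -0.883, -0.208], [0.088, -0.188, 0.978], [-0.903, -0.43, -0.002]] [171.83950896 221.9035215 ]
```

View pics/w1.png

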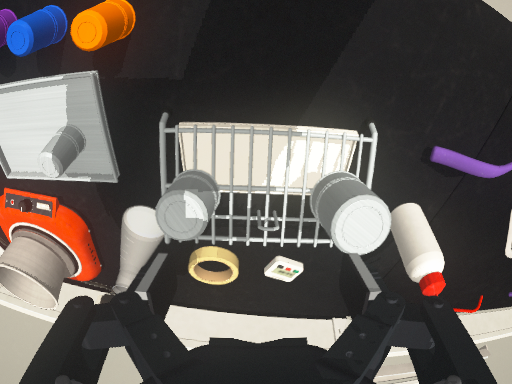

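The wrist view shows the medium's base disc at about (180,215), the large's at (360,227), the loops and rack nearly square to the image, the wash bottle right of the large, and the small on the tray at (62,152). I'll intersect these rays with those from the fixed views.

```bash
cat >> h.py <<'E'
def multi(obs):
    A=np.zeros((3,3));b=np.zeros(3)
    for c,p in obs:
        o,d=ray(c,*p);M=np.eye(3)-np.outer(d,d);A+=M;b+=M@o
    X=np.linalg.solve(A,b); return X,[ (proj(c,X)-p).round(1).tolist() for c,p in obs]
E
python3 - <<'E'
from h import *
import pickle
C=pickle.load(open("c0.pkl","rb"));s,d=C["scene"],C["side"];w=pickle.load(open("w1.pkl","rb"))
g=cv2.cvtColor(w["pixels"],cv2.COLOR_RGB2GRAY)
for n,sp,dp,wp in(("med",(243.6,174),(247.5,166.4),(180,215)),("large",(200.5,149),(218.6,142),(360,227)),("small",(289.5,222.3),(279.3,212.9),(53,162))):
    print(n,*multi([(s,sp),(d,dp),(w,wp)]),multi([(d,dp),(w,wp)]))
# rack yaw: front wire & rear wire at z
for z,p,q in((.032,(180,128),(360,131)),(.1,(175,240),(325,244))):
    A,B=plane(w,*p,z),plane(w,*q,z);print(A,B,np.arctan2(-(B-A)[0],(B-A)[1]))
crop=cv2.resize(w["pixels"][155:265,145:400],None,fx=3.1,fy=3.1,interpolation=cv2.INTER_CUBIC);cv2.imwrite("pics/w1c.png",crop[:,:,::-1])
E
```

```text
med [0.5659935  0.07492927 0.1371802 ] [[-0.4, 0.1], [-0.2, 0.9], [-0.0, 3.9]] (array([0.56496639, 0.07517816, 0.13752997]), [[-0.5, 0.9], [0.2, 3.5]])
large [0.52557862 0.24766679 0.15314919] [[0.4, -2.3], [-1.2, 1.7], [-2.3, 0.5]] (array([0.53124048, 0.2541421 , 0.15157067]), [[-0.4, 1.0], [0.5, 3.8]])
small [ 0.58569207 -0.12004884  0.06706098] [[-0.5, 1.9], [-0.8, 0.2], [0.6, 5.6]] (array([ 0.58390622, -0.1218788 ,  0.06522649]), [[-1.0, 1.1], [-0.1, 3.6]])
[0.52373019 0.05185429 0.032     ] [0.48172143 0.26568821 0.032     ] 0.19398466453360214
[0.6501867  0.06255239 0.1       ] [0.6174111  0.25680136 0.1       ] 0.16715540681358107
```

View pics/w1c.png

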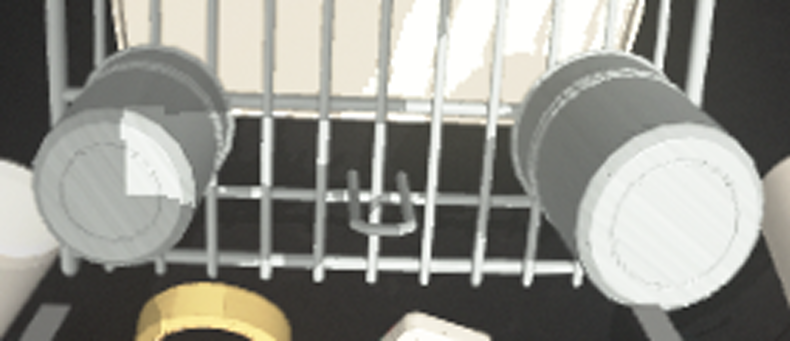

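```bash
python3 - <<'E'
from h import *
Rt=axrot(.19,np.radians(25)); a=-Rt[:,0]
go(np.array([.566,.075,.137])+.075*a,Rt)
E
```

```text
xyz [ 0.073  -0.0311 -0.0784] rv [0.018 0.007 0.008]
```

```bash
python3 -m creep '[{"xyz":[0,-0.006,-0.0157],"delta_rot":[0.009,0.003,0.004]},{"xyz":[0,-0.006,-0.0157],"delta_rot":[0.009,0.003,0.004]},{"xyz":[0,-0.006,-0.0157],"delta_rot":[0,0,0]},{"xyz":[0.01,-0.006,-0.0157],"delta_rot":[0,0,0]},{"xyz":[0.01,-0.006,-0.0157],"delta_rot":[0,0,0]},{"xyz":[0.015,0,0],"delta_rot":[0,0,0]},{"xyz":[0.015,0,0],"delta_rot":[0,0,0]},{"xyz":[0.013,0,0],"delta_rot":[0,0,0]},{"xyz":[0.01,0,0],"delta_rot":[0,0,0]},{"xyz":[0,0,0],"delta_rot":[0,0,0]}]'
python3 - <<'E'
from h import *
import pickle
c=cam("wrist");pickle.dump(c,open("w2.pkl","wb"));save(c,"w2.png")
print(bot.observe()["eef_pos"],proj(c,[.566,.075,.137]))
E
```

```text
time_s: 2.7
eef_pos: [0.5335, 0.0669, 0.2022]
tool_rot: [[0.405, -0.897, -0.179], [0.078, -0.161, 0.984], [-0.911, -0.412, 0.004]]
ft_force: [0.0, -0.5, -0.5]
gripper_width: 1.001
[0.53349364 0.06695653 0.20330656] [259.16937681 224.06196943]
```

View pics/w2.png

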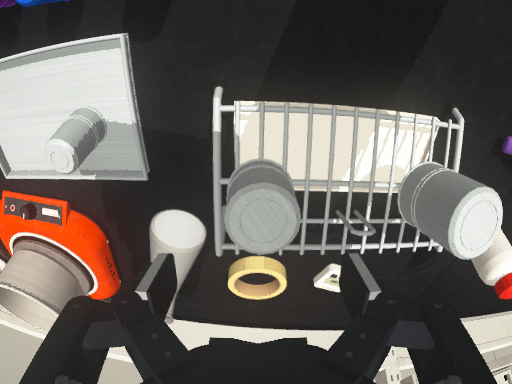

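Base disc of the medium is now at (262.5,220), 3–4 px from prediction. The jaws straddle it and the flask (177,230) is clear of the left finger. Refining from the two wrist views.

```bash
python3 - <<'E'
from h import *
import pickle
w=pickle.load(open("w1.pkl","rb"));w2=pickle.load(open("w2.pkl","rb"))
for n,a,b in(("med",(181.5,215.3),(262.5,220)),("large",(361,224.4),(464,222)),("small",(53,162),(61,158))):
    X,r=multi([(w,a),(w2,b)]);print(n,X,r)
    if n=="med":m=X
o,d=ray(w2,262.5,220)
# disc radius 27.5: apparent 37 px half width
print("range from size",297.3*.0275/37.5, np.linalg.norm(m-o))
Rt=axrot(.19,np.radians(25));go(m,Rt)
E
```

```text
med [0.56069393 0.07642615 0.13721412] [[-0.0, 0.3], [-0.0, -0.5]]
large [0.54545153 0.26834803 0.12707634] [[-0.0, -0.4], [0.0, 0.5]]
small [ 0.66720246 -0.20733888 -0.03846413] [[-0.5, -0.2], [0.6, 0.3]]
range from size 0.21802000000000002 0.21300888975095023
xyz [0.072  0.0014 0.0042] rv [-0.01 -0.   -0.01]
```

```bash
python3 -m creep '[{"xyz":[0.01,0.001,0.004],"delta_rot":[-0.01,0,-0.01]},{"xyz":[0.014,0,0],"delta_rot":[0,0,0]},{"xyz":[0.014,0,0],"delta_rot":[0,0,0]},{"xyz":[0.014,0,0],"delta_rot":[0,0,0]},{"xyz":[0.014,0,0],"delta_rot":[0,0,0]},{"xyz":[0.014,0,0],"delta_rot":[0,0,0]},{"xyz":[0.012,0,0],"delta_rot":[0,0,0]},{"xyz":[0.005,0,0],"delta_rot":[0,0,0]},{"xyz":[0,0,0],"delta_rot":[0,0,0]},{"xyz":[0,0,0],"delta_rot":[0,0,0]}]'
python3 -m creep '[{"xyz":[0,0,0],"delta_rot":[0,0,0]},{"xyz":[0,0,0],"delta_rot":[0,0,0]},{"xyz":[0,0,0],"delta_rot":[0,0,0]},{"xyz":[0,0,0],"delta_rot":[0,0,0]},{"xyz":[0,0,0],"delta_rot":[0,0,0]},{"xyz":[0,0,0],"delta_rot":[0,0,0]},{"xyz":[0,0,0],"delta_rot":[0,0,0]},{"xyz":[0,0,0],"delta_rot":[0,0,0]},{"xyz":[0,0,0],"delta_rot":[0,0,0]},{"xyz":[0,0,0],"delta_rot":[0,0,0]}]' 0.3
```

```text
time_s: 3.58
eef_pos: [0.5726, 0.0784, 0.1166]
tool_rot: [[0.418, -0.889, -0.189], [0.079, -0.172, 0.982], [-0.905, -0.425, -0.001]]
ft_force: [-1.2, 0.5, 0.3]
gripper_width: 1.001
time_s: 4.42
eef_pos: [0.5726, 0.0785, 0.1172]
tool_rot: [[0.419, -0.888, -0.189], [0.08, -0.172, 0.982], [-0.904, -0.427, -0.001]]
ft_force: [-8.5, -0.7, 12.5]
gripper_width: 0.659
```

Gripped (56 mm). Draw off along the axis.

```bash
python3 -m creep '[{"xyz":[-0.004,0,0],"delta_rot":[0,0,0]},{"xyz":[-0.01,0,0],"delta_rot":[0,0,0]},{"xyz":[-0.012,0,0],"delta_rot":[0,0,0]},{"xyz":[-0.012,0,0],"delta_rot":[0,0,0]},{"xyz":[-0.012,0,0],"delta_rot":[0,0,0]},{"xyz":[-0.012,0,0],"delta_rot":[0,0,0]},{"xyz":[-0.012,0,0],"delta_rot":[0,0,0]},{"xyz":[-0.012,0,0],"delta_rot":[0,0,0]},{"xyz":[-0.008,0,0],"delta_rot":[0,0,0]},{"xyz":[0,0,0],"delta_rot":[0,0,0]}]' 0.3
python3 - <<'E'
from h import *
import pickle
C=pickle.load(open("c0.pkl","rb"))
Z=np.c_[[0,0,-1.]]
Rt=axrot(.19,0.0)
s=bot.observe();print(s["eef_pos"],s["gripper_width"])
go([.56,-.11,.22],Rt)
# small top in fixed views: outline of grey blob on tray
for n,(x0,y0,x1,y1) in(("scene",(260,205,320,260)),("side",(255,195,320,250))):
    im=C[n]["pixels"][y0:y1,x0:x1];cv2.imwrite(f"pics/s_{n}.png",cv2.resize(im,(400,400*im.shape[0]//im.shape[1]),interpolation=cv2.INTER_CUBIC)[:,:,::-1])
a,b=cv2.imread("pics/s_scene.png"),cv2.imread("pics/s_side.png");h=max(a.shape[0],b.shape[0])
cv2.imwrite("pics/ss.png",np.hstack([np.pad(i,((0,h-i.shape[0]),(0,0),(0,0))) for i in(a,b)]))
E
```

```text
time_s: 5.25
eef_pos: [0.5334, 0.0708, 0.2028]
tool_rot: [[0.42, -0.888, -0.189], [0.079, -0.172, 0.982], [-0.904, -0.427, -0.002]]
ft_force: [0.6, -0.6, -0.8]
gripper_width: 0.657
[0.53336317 0.07079659 0.20284613] 0.6568823984916164
xyz [-1.860e-02  1.000e-04 -1.826e-01] rv [ 0.001 -0.002  0.441]
```

View pics/ss.png

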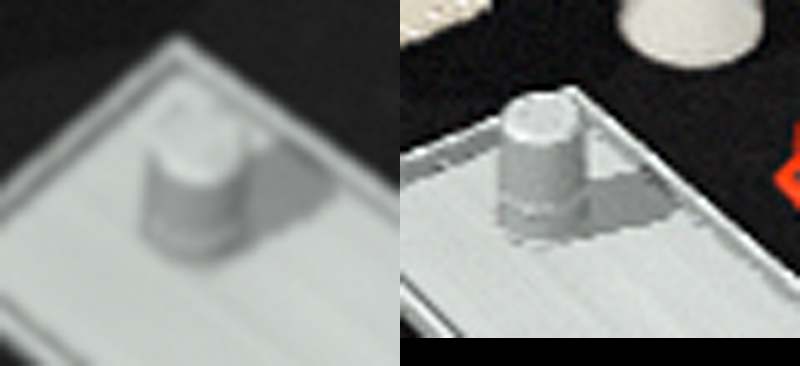

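Top of the small: scene (289.5,225.3), side (278.2,213.9). I'll move across, upright the beaker and measure again.

```bash
python3 -m creep '[{"xyz":[-0.005,0,-0.015],"delta_rot":[0,0,0]},{"xyz":[-0.005,0,-0.02],"delta_rot":[0,0,0]},{"xyz":[-0.005,0,-0.025],"delta_rot":[0,0,0]},{"xyz":[-0.004,0,-0.025],"delta_rot":[0,0,0]},{"xyz":[0,0,-0.02],"delta_rot":[0,0,0.06]},{"xyz":[0,0,0],"delta_rot":[0,0,0.085]},{"xyz":[0,0,0],"delta_rot":[0,0,0.085]},{"xyz":[0,0,0],"delta_rot":[0,0,0.085]},{"xyz":[0,0,0],"delta_rot":[0,0,0.085]},{"xyz":[0,0,0],"delta_rot":[0,0,0.041]}]' 0.3
python3 - <<'E'
from h import *
import pickle
C=pickle.load(open("c0.pkl","rb"));s,d=C["scene"],C["side"]
print(plane(s,289.5,225.3,.073),plane(d,278.2,213.9,.073),multi([(s,(289.5,225.3)),(d,(278.2,213.9))]))
c=cam("wrist");pickle.dump(c,open("w3.pkl","wb"));save(c,"w3.png")
print(bot.observe()["eef_pos"],proj(c,[.582,-.125,.073]))
E
```

```text
time_s: 6.08
eef_pos: [0.5461, -0.0338, 0.2177]
tool_rot: [[-0.007, -0.982, -0.19], [-0.003, -0.19, 0.982], [-1.0, 0.007, -0.001]]
ft_force: [-0.1, 0.4, -1.4]
gripper_width: 0.654
[ 0.58083258 -0.12702704  0.073     ] [ 0.57923639 -0.13000943  0.073     ] (array([ 0.58241953, -0.12501173,  0.06885238]), [[-0.1, 0.1], [0.2, -0.1]])
[ 0.54640892 -0.03366551  0.21703634] [161.40150991 209.76620864]
```

View pics/w3.png

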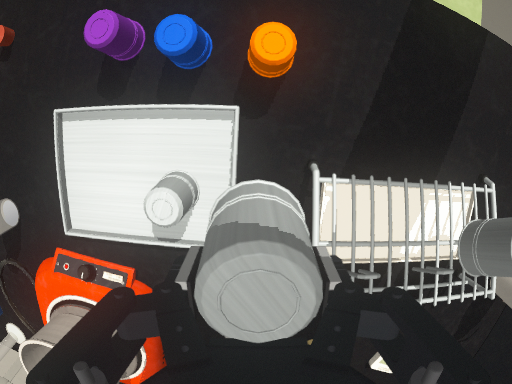

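Small's top is at (165.5,206). The held medium's base is centred at about (258,293), symmetric between the pads, and looks upright.

```bash
python3 - <<'E'
from h import *
import pickle
C=pickle.load(open("c0.pkl","rb"));s,d=C["scene"],C["side"];w=pickle.load(open("w3.pkl","rb"))
w2=pickle.load(open("w2.pkl","rb"))
print("wrist plane",plane(w,165.5,206,.073),plane(w2,61,158,.073),multi([(s,(289.5,225.3)),(d,(278.2,213.9)),(w,(165.5,206))]))
T=np.array(w["tool_from_camera"])
for v in(290,293,296):
    c=dict(w,pose=T);o,r=ray(c,258,v)
    for x in(-.020,-.025,-.03):
        print(v,x,(o+r*(x-o[0])/r[0]).round(4))
# edges along column 258: rows of gray jumps
g=cv2.cvtColor(w["pixels"],cv2.COLOR_RGB2GRAY)[:,250:266].mean(1)
dg=np.diff(g);i=np.where(abs(dg)>8)[0];print([(int(k),int(dg[k])) for k in i if 170<k<370])
E
```

```text
wrist plane [ 0.57714022 -0.12103809  0.073     ] [ 0.57888787 -0.12122258  0.073     ] (array([ 0.5821834 , -0.12353411,  0.0668172 ]), [[-0.6, 0.3], [-0.1, 0.2], [-1.0, 2.2]])
290 -0.02 [-0.02    0.003   0.0008]
290 -0.025 [-0.025   0.0065  0.0008]
290 -0.03 [-0.03    0.01    0.0008]
293 -0.02 [-0.02    0.0014  0.0008]
293 -0.025 [-0.025   0.005   0.0008]
293 -0.03 [-0.03    0.0086  0.0008]
296 -0.02 [-0.02   -0.0003  0.0008]
296 -0.025 [-0.025   0.0034  0.0008]
296 -0.03 [-0.03    0.0071  0.0008]
[(178, 28), (179, 103), (180, 53), (182, -44), (183, -31), (192, 27), (193, 37), (194, -36), (196, 41), (197, -37), (198, -26), (222, -26), (225, -18), (239, 15), (240, 15), (241, 9), (252, 8), (253, 10), (268, -13), (270, 14), (330, -17), (332, 18), (341, -48), (342, -65)]
```

```bash
python3 -m creep '[{"xyz":[0,-0.002,-0.014],"delta_rot":[0,0,-0.007]},{"xyz":[0,-0.003,-0.02],"delta_rot":[0,0,0]},{"xyz":[0,-0.004,-0.024],"delta_rot":[0,0,0]},{"xyz":[0,-0.004,-0.024],"delta_rot":[0,0,0]},{"xyz":[0.007,-0.002,-0.014],"delta_rot":[0,0,0]},{"xyz":[0.012,0,0],"delta_rot":[0,0,0]},{"xyz":[0.013,0,0],"delta_rot":[0,0,0]},{"xyz":[0.013,0,0],"delta_rot":[0,0,0]},{"xyz":[0.012,0,0],"delta_rot":[0,0,0]},{"xyz":[0,0,0],"delta_rot":[0,0,0]}]' 0.3
python3 - <<'E'
from h import *
import pickle
C={n:cam(n) for n in("scene","side","wrist")};pickle.dump(C,open("c4.pkl","wb"))
s=bot.observe();p=s["eef_pos"];x=s["tool_rot"][:,0];m=p+.0586*x;b=p-.0234*x
print(p,x,m)
t=[]
for n in("scene","side"):
    im=C[n]["pixels"].copy();u,v=map(int,proj(C[n],m))
    print(n,"mouth",proj(C[n],m),"base",proj(C[n],b),"smalltop",proj(C[n],[.579,-.125,.073]))
    x0,y0=u-35,v-45;print(x0,y0)
    t.append(cv2.resize(im[y0:y0+80,x0:x0+70],(392,448),interpolation=cv2.INTER_CUBIC))
cv2.imwrite("pics/h4.png",np.hstack(t)[:,:,::-1])
E
```

```text
time_s: 6.97
eef_pos: [0.5771, -0.1251, 0.1591]
tool_rot: [[0.003, -0.982, -0.189], [0.001, -0.189, 0.982], [-1.0, -0.003, 0.0]]
ft_force: [-0.2, 0.6, -1.8]
gripper_width: 0.654
[ 0.57838696 -0.12530404  0.1620336 ] [ 6.13245026e-03 -3.76591127e-04 -9.99981125e-01] [ 0.57874632 -0.12532611  0.1034347 ]
scene mouth [289.23692763 218.99948216] base [291.00399493 200.63786727] smalltop [288.57370052 225.18288001]
254 173
side mouth [277.44774094 205.52114417] base [277.46273305 184.15288233] smalltop [277.41248527 213.06426288]
242 160
```

View pics/h4.png

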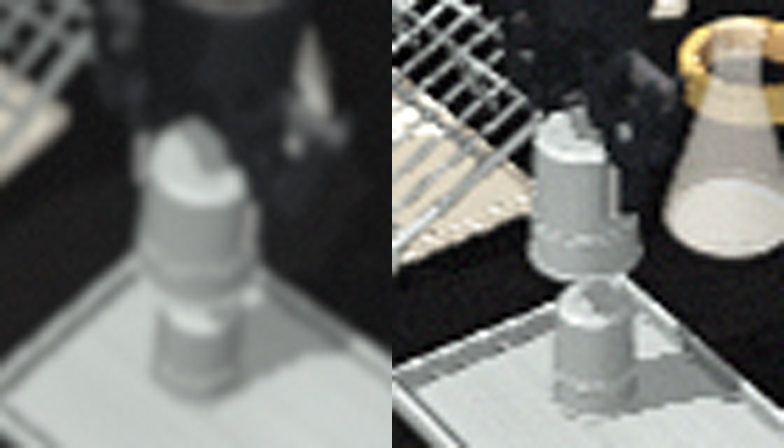

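The hover view shows the medium upright just above the small, with rim at side crop x 528–642 and bottom 278, and small rim at x 552–638. I'll compare these numerically with projected rim circles.

```bash
python3 - <<'E'
from h import *
import pickle
C=pickle.load(open("c4.pkl","rb"))
k=5.6;off={"scene":(254,173,0),"side":(242,160,392)}
obs={("scene","med"):(137,265,295),("scene","small"):(150,245,402),("side","med"):(528,642,279),("side","small"):(551,638,415)}
def circ(c,X,r):
    t=np.linspace(0,2*np.pi,90);P=np.array([proj(c,[X[0]+r*np.cos(a),X[1]+r*np.sin(a),X[2]]) for a in t])
    return P[:,0].min(),P[:,0].max(),P[:,1].max()
from scipy.optimize import least_squares
for n,X0,r in(("med",[.5787,-.1253,.1034],.032),("small",[.579,-.125,.003],.0265)):
    def f(X,pr=0):
        e=[]
        for cn in("scene","side"):
            x0,y0,dx=off[cn];l,rr,b=obs[cn,n];p=circ(C[cn],X,r)
            e+=[p[0]-((l-dx)/k+x0-.5),p[1]-((rr-dx)/k+x0-.5),p[2]-(b/k+y0-.5)]
        return np.array(e)
    print(n,"pred resid",f(X0).round(1)); s=least_squares(f,X0);print(" fit3",s.x.round(4),s.fun.round(1))
    s=least_squares(lambda q:f([*q,X0[2]]),X0[:2]);print(" fit2",s.x.round(4),s.fun.round(1))
w=C["wrist"];save(w,"w4.png")
E
```

```text
med pred resid [ 0.1 -0.4  2.9  1.5  1.4  2.4]
 fit3 [ 0.5747 -0.127   0.1182] [-0.4 -0.6  0.9  0.6  0.6 -0.8]
 fit2 [ 0.5823 -0.1169] [-0.8 -1.5  0.4  1.4  1.2  0.6]
small pred resid [-1.7 -1.5  1.7 -0.7 -0.1  1.6]
 fit3 [ 0.5795 -0.1293  0.0143] [-0.5 -0.1  0.4  0.   0.7 -0.4]
 fit2 [ 0.5848 -0.1222] [-0.9 -0.7  0.   0.5  1.1  0.6]
```

Both fits share the same bias; relatively, small is about (+3,−3) mm from the held one. Correct and lower.

```bash
python3 -m creep '[{"xyz":[0,-0.0025,-0.0035],"delta_rot":[0,0,0]},{"xyz":[0.008,0,0],"delta_rot":[0,0,0]},{"xyz":[0.008,0,0],"delta_rot":[0,0,0]},{"xyz":[0.008,0,0],"delta_rot":[0,0,0]},{"xyz":[0.008,0,0],"delta_rot":[0,0,0]},{"xyz":[0.008,0,0],"delta_rot":[0,0,0]},{"xyz":[0.006,0,0],"delta_rot":[0,0,0]},{"xyz":[0.004,0,0],"delta_rot":[0,0,0]},{"xyz":[0,0,0],"delta_rot":[0,0,0]},{"xyz":[0,0,0],"delta_rot":[0,0,0]}]' 0.3
python3 - <<'E'
from h import *
C={n:cam(n) for n in("scene","side")}
t=[]
for n,(x0,y0) in(("scene",(254,180)),("side",(242,170))): t.append(cv2.resize(C[n]["pixels"][y0:y0+80,x0:x0+70],(392,448),interpolation=cv2.INTER_CUBIC))
cv2.imwrite("pics/h5.png",np.hstack(t)[:,:,::-1])
E
```

```text
time_s: 7.95
eef_pos: [0.5818, -0.1281, 0.1116]
tool_rot: [[0.005, -0.982, -0.189], [-0.0, -0.189, 0.982], [-1.0, -0.005, -0.001]]
ft_force: [0.5, -0.2, 0.4]
gripper_width: 0.656
```

View pics/h5.png

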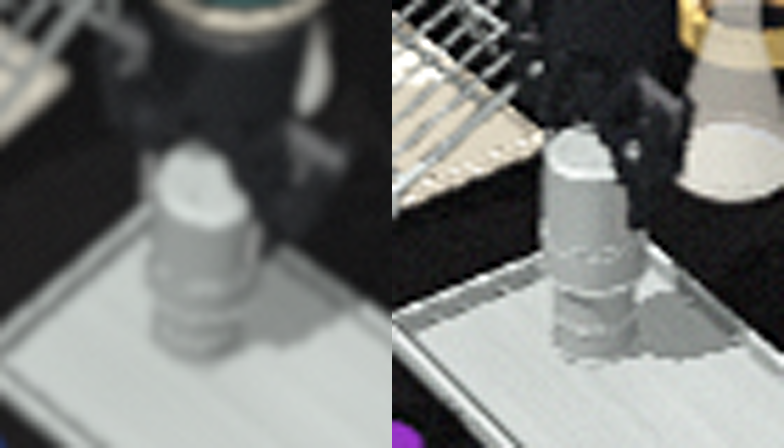

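It sits concentric over the small within about 2 mm, without contact force. Continue down.

```bash
python3 -m creep '[{"xyz":[0.006,0,0],"delta_rot":[0,0,0]},{"xyz":[0.006,0,0],"delta_rot":[0,0,0]},{"xyz":[0.006,0,0],"delta_rot":[0,0,0]},{"xyz":[0.006,0,0],"delta_rot":[0,0,0]},{"xyz":[0.006,0,0],"delta_rot":[0,0,0]},{"xyz":[0.005,0,0],"delta_rot":[0,0,0]},{"xyz":[0.004,0,0],"delta_rot":[0,0,0]},{"xyz":[0.003,0,0],"delta_rot":[0,0,0]},{"xyz":[0,0,0],"delta_rot":[0,0,0]},{"xyz":[0,0,0],"delta_rot":[0,0,0]}]' 0.3
```

```text
time_s: 8.88
eef_pos: [0.5821, -0.1281, 0.0696]
tool_rot: [[0.005, -0.982, -0.189], [-0.0, -0.189, 0.982], [-1.0, -0.005, -0.001]]
ft_force: [0.1, -0.6, -0.4]
gripper_width: 0.656
```

```bash
python3 -m creep '[{"xyz":[0.001,0,0],"delta_rot":[0,0,0]},{"xyz":[0.001,0,0],"delta_rot":[0,0,0]},{"xyz":[0.001,0,0],"delta_rot":[0,0,0]},{"xyz":[0.001,0,0],"delta_rot":[0,0,0]},{"xyz":[0.001,0,0],"delta_rot":[0,0,0]},{"xyz":[0.001,0,0],"delta_rot":[0,0,0]},{"xyz":[0,0,0],"delta_rot":[0,0,0]},{"xyz":[0,0,0],"delta_rot":[0,0,0]},{"xyz":[0,0,0],"delta_rot":[0,0,0]},{"xyz":[0,0,0],"delta_rot":[0,0,0]}]' 0.3
```

```text
time_s: 9.72
eef_pos: [0.5821, -0.1281, 0.0637]
tool_rot: [[0.005, -0.982, -0.189], [-0.0, -0.189, 0.982], [-1.0, -0.005, -0.001]]
ft_force: [0.7, 0.8, -1.0]
gripper_width: 0.655
```

```bash
python3 -m creep '[{"xyz":[0.0005,0,0],"delta_rot":[0,0,0]},{"xyz":[0.0005,0,0],"delta_rot":[0,0,0]},{"xyz":[0.0005,0,0],"delta_rot":[0,0,0]},{"xyz":[0.0005,0,0],"delta_rot":[0,0,0]},{"xyz":[0.0005,0,0],"delta_rot":[0,0,0]},{"xyz":[0.0005,0,0],"delta_rot":[0,0,0]},{"xyz":[0,0,0],"delta_rot":[0,0,0]},{"xyz":[0,0,0],"delta_rot":[0,0,0]},{"xyz":[0,0,0],"delta_rot":[0,0,0]},{"xyz":[0,0,0],"delta_rot":[0,0,0]}]' 0.3
```

```text
time_s: 10.55
eef_pos: [0.5821, -0.1281, 0.0606]
tool_rot: [[0.005, -0.982, -0.189], [-0.0, -0.189, 0.982], [-1.0, -0.005, -0.001]]
ft_force: [0.6, -0.3, -0.5]
gripper_width: 0.653
```

```bash
python3 -m creep '[{"xyz":[0.0005,0,0],"delta_rot":[0,0,0]},{"xyz":[0.0005,0,0],"delta_rot":[0,0,0]},{"xyz":[0.0005,0,0],"delta_rot":[0,0,0]},{"xyz":[0.0005,0,0],"delta_rot":[0,0,0]},{"xyz":[0.0005,0,0],"delta_rot":[0,0,0]},{"xyz":[0.0005,0,0],"delta_rot":[0,0,0]},{"xyz":[0,0,0],"delta_rot":[0,0,0]},{"xyz":[0,0,0],"delta_rot":[0,0,0]},{"xyz":[0,0,0],"delta_rot":[0,0,0]},{"xyz":[0,0,0],"delta_rot":[0,0,0]}]' 0.3
```

```text
time_s: 11.38
eef_pos: [0.5821, -0.1281, 0.0576]
tool_rot: [[0.005, -0.982, -0.189], [-0.0, -0.189, 0.982], [-1.0, -0.005, -0.001]]
ft_force: [0.4, 0.7, -1.3]
gripper_width: 0.652
```

```bash
python3 -m creep '[{"xyz":[0.0005,0,0],"delta_rot":[0,0,0]},{"xyz":[0.0005,0,0],"delta_rot":[0,0,0]},{"xyz":[0.0005,0,0],"delta_rot":[0,0,0]},{"xyz":[0.0005,0,0],"delta_rot":[0,0,0]},{"xyz":[0.0005,0,0],"delta_rot":[0,0,0]},{"xyz":[0.0005,0,0],"delta_rot":[0,0,0]},{"xyz":[0,0,0],"delta_rot":[0,0,0]},{"xyz":[0,0,0],"delta_rot":[0,0,0]},{"xyz":[0,0,0],"delta_rot":[0,0,0]},{"xyz":[0,0,0],"delta_rot":[0,0,0]}]' 0.3
```

```text
time_s: 12.22
eef_pos: [0.5821, -0.1281, 0.0546]
tool_rot: [[0.005, -0.982, -0.189], [-0.0, -0.189, 0.982], [-1.0, -0.005, -0.001]]
ft_force: [0.2, 0.7, -0.8]
gripper_width: 0.659
```

```bash
python3 -m creep '[{"xyz":[0.0005,0,0],"delta_rot":[0,0,0]},{"xyz":[0.0005,0,0],"delta_rot":[0,0,0]},{"xyz":[0.0005,0,0],"delta_rot":[0,0,0]},{"xyz":[0.0005,0,0],"delta_rot":[0,0,0]},{"xyz":[0.0005,0,0],"delta_rot":[0,0,0]},{"xyz":[0.0005,0,0],"delta_rot":[0,0,0]},{"xyz":[0,0,0],"delta_rot":[0,0,0]},{"xyz":[0,0,0],"delta_rot":[0,0,0]},{"xyz":[0,0,0],"delta_rot":[0,0,0]},{"xyz":[0,0,0],"delta_rot":[0,0,0]}]' 0.3
```

```text
time_s: 13.05
eef_pos: [0.5827, -0.1282, 0.0536]
tool_rot: [[0.008, -0.982, -0.189], [-0.001, -0.189, 0.982], [-1.0, -0.007, -0.002]]
ft_force: [-7.3, 2.2, 27.5]
gripper_width: 0.654
```

Contact at 0.0536 with 27 N, presumably the tray floor. Relieve slightly, release, and check the rim's row numerically.

```bash
python3 -m creep '[{"xyz":[-0.001,0,0],"delta_rot":[0,0,0]},{"xyz":[-0.0005,0,0],"delta_rot":[0,0,0]},{"xyz":[0,0,0],"delta_rot":[0,0,0]},{"xyz":[0,0,0],"delta_rot":[0,0,0]},{"xyz":[0,0,0],"delta_rot":[0,0,0]},{"xyz":[0,0,0],"delta_rot":[0,0,0]},{"xyz":[0,0,0],"delta_rot":[0,0,0]},{"xyz":[0,0,0],"delta_rot":[0,0,0]},{"xyz":[0,0,0],"delta_rot":[0,0,0]},{"xyz":[0,0,0],"delta_rot":[0,0,0]}]' 0.3
python3 - <<'E'
from h import *
import pickle
c0=pickle.load(open("c0.pkl","rb"))
for n in("scene","side"):
    c=cam(n)
    pm=proj(c,[.582,-.128,.003]);u=int(round(pm[0]))
    for nm,im in(("before",c0[n]["pixels"]),("now",c["pixels"])):
        print(n,nm,u,int(pm[1]),cv2.cvtColor(im,cv2.COLOR_RGB2GRAY)[int(pm[1])-6:int(pm[1])+16,u-2:u+3].mean(1).round().astype(int).tolist())
    E=[proj(c,[.582-np.cos(a)*r,-.128-np.sin(a)*r,.003])[1] for r in(.0265,.032) for a in np.linspace(0,6.3,90)];print("pred rows small/med",max(E[:90]),max(E[90:]))
E
```

```text
time_s: 13.88
eef_pos: [0.5824, -0.1281, 0.0537]
tool_rot: [[0.006, -0.982, -0.189], [-0.0, -0.189, 0.982], [-1.0, -0.006, -0.002]]
ft_force: [-1.2, 1.3, 10.3]
gripper_width: 0.652
scene before 289 238 [183, 157, 146, 145, 144, 144, 144, 148, 155, 159, 152, 149, 159, 176, 189, 196, 199, 201, 201, 202, 201, 201]
scene now 289 238 [183, 159, 149, 148, 148, 148, 148, 148, 149, 155, 160, 157, 150, 146, 153, 171, 190, 199, 202, 201, 201, 201]
pred rows small/med 246.0736871859086 247.612510397643
side before 279 230 [148, 151, 149, 147, 165, 163, 144, 149, 150, 148, 188, 198, 209, 208, 209, 211, 211, 213, 213, 215, 213, 213]
side now 279 230 [144, 150, 149, 149, 152, 172, 172, 149, 150, 148, 148, 154, 184, 209, 210, 211, 211, 212, 212, 214, 212, 213]
pred rows small/med 235.46355336158337 236.5681953443247
```

Rim's lower edge dropped to the expected rows in both views: it's on the floor. Release and retreat.

```bash
python3 -m creep '[{"xyz":[0,0,0],"delta_rot":[0,0,0]},{"xyz":[0,0,0],"delta_rot":[0,0,0]},{"xyz":[0,0,0],"delta_rot":[0,0,0]},{"xyz":[0,0,0],"delta_rot":[0,0,0]},{"xyz":[0,0,0],"delta_rot":[0,0,0]},{"xyz":[0,0,0],"delta_rot":[0,0,0]},{"xyz":[0,0,0],"delta_rot":[0,0,0]},{"xyz":[0,0,0],"delta_rot":[0,0,0]},{"xyz":[0,0,0],"delta_rot":[0,0,0]},{"xyz":[-0.003,0,0],"delta_rot":[0,0,0]}]' 1
python3 -m creep '[{"xyz":[-0.01,0,0],"delta_rot":[0,0,0]},{"xyz":[-0.015,0,0],"delta_rot":[0,0,0]},{"xyz":[-0.02,0,0],"delta_rot":[0,0,0]},{"xyz":[-0.02,0,0],"delta_rot":[0,0,0]},{"xyz":[-0.02,0,0],"delta_rot":[0,0,0]},{"xyz":[-0.02,0,0],"delta_rot":[0,0,0]},{"xyz":[-0.02,0,0],"delta_rot":[0,0,0]},{"xyz":[-0.02,0,0],"delta_rot":[0,0,0]},{"xyz":[-0.02,0,0],"delta_rot":[0,0,0]},{"xyz":[-0.02,0,0],"delta_rot":[0,0,0]}]' 1
python3 - <<'E'
from h import *
import pickle
C={n:cam(n) for n in("scene","side","wrist")};pickle.dump(C,open("c6.pkl","wb"))
Rt=axrot(.19,np.radians(25)); a=-Rt[:,0]
for L in([.5256,.2477,.1531],[.5312,.2541,.1516]): go(np.array(L)+.10*a,Rt)
A,B=C["scene"]["pixels"][195:255,255:325],C["wrist"]["pixels"]
A=cv2.resize(A,(280,240),interpolation=cv2.INTER_CUBIC);o=np.zeros((384,792,3),np.uint8);o[:240,:280]=A
A=cv2.resize(C["side"]["pixels"][185:225+10,250:320],(280,144*1),interpolation=cv2.INTER_CUBIC);o[240:384,:280]=A
o[:,280:]=B;cv2.imwrite("pics/c6.png",o[:,:,::-1])
E
```

```text
time_s: 14.82
eef_pos: [0.5819, -0.128, 0.0558]
tool_rot: [[0.005, -0.982, -0.189], [-0.0, -0.189, 0.982], [-1.0, -0.004, -0.001]]
ft_force: [0.0, -0.1, 0.1]
gripper_width: 1.002
time_s: 15.65
eef_pos: [0.5809, -0.1279, 0.2432]
tool_rot: [[0.006, -0.982, -0.189], [-0.001, -0.189, 0.982], [-1.0, -0.006, -0.002]]
ft_force: [0.3, 0.1, 0.3]
gripper_width: 1.003
xyz [-0.0018  0.0261  0.3798] rv [ 0.001 -0.003 -0.428]
xyz [-3.00e-04  1.94e-02  3.85e-01] rv [ 0.001 -0.003 -0.428]
```

```bash
python3 -m creep '[{"xyz":[0,0.002,0.025],"delta_rot":[0,0,0]},{"xyz":[0,0.002,0.032],"delta_rot":[0,0,0]},{"xyz":[0,0.002,0.032],"delta_rot":[0,0,0]},{"xyz":[0,0.002,0.032],"delta_rot":[0,0,0]},{"xyz":[0,0.002,0.032],"delta_rot":[0,0,0]},{"xyz":[0,0.002,0.032],"delta_rot":[0,0,0]},{"xyz":[0,0.002,0.032],"delta_rot":[0,0,0]},{"xyz":[0,0.002,0.032],"delta_rot":[0,0,0]},{"xyz":[0,0.003,0.032],"delta_rot":[0,0,0]},{"xyz":[0,0.003,0.032],"delta_rot":[0,0,0]}]' 1
python3 -m creep '[{"xyz":[0,0,0.03],"delta_rot":[0,0,0]},{"xyz":[0,0,0.025],"delta_rot":[0,0,0]},{"xyz":[0,0,0.015],"delta_rot":[0,0,0]},{"xyz":[0,0,0],"delta_rot":[0,0,-0.085]},{"xyz":[0,0,0],"delta_rot":[0,0,-0.086]},{"xyz":[0,0,0],"delta_rot":[0,0,-0.086]},{"xyz":[0,0,0],"delta_rot":[0,0,-0.086]},{"xyz":[0,0,0],"delta_rot":[0,0,-0.085]},{"xyz":[0,0,0],"delta_rot":[0,0,0]},{"xyz":[0,0,0],"delta_rot":[0,0,0]}]' 1
python3 - <<'E'
from h import *
import pickle
c=cam("wrist");pickle.dump(c,open("w7.pkl","wb"));o=cv2.imread("pics/c6.png")
L=proj(c,[.528,.251,.153]);print(bot.observe()["eef_pos"],L)
u,v=map(int,L);x0,y0=u-64,v-64;print(x0,y0)
B=np.ascontiguousarray(cv2.resize(c["pixels"][y0:y0+128,x0:x0+128],(500,500),interpolation=cv2.INTER_CUBIC)[:,:,::-1])
cv2.imwrite("pics/w7.png",np.hstack([np.pad(o[:,:280],((0,116),(0,0),(0,0))),B]))
E
```

```text
time_s: 16.63
eef_pos: [0.4992, 0.1765, 0.2403]
tool_rot: [[0.005, -0.982, -0.189], [-0.0, -0.189, 0.982], [-1.0, -0.004, -0.001]]
ft_force: [1.4, -0.4, -0.3]
gripper_width: 0.997
time_s: 17.47
eef_pos: [0.4856, 0.2435, 0.2402]
tool_rot: [[0.41, -0.892, -0.19], [0.078, -0.173, 0.982], [-0.909, -0.417, -0.001]]
ft_force: [0.4, 0.5, -0.1]
gripper_width: 1.003
[0.48684016 0.24381439 0.24073986] [255.98191333 211.65931305]
191 147
```

View pics/w7.png

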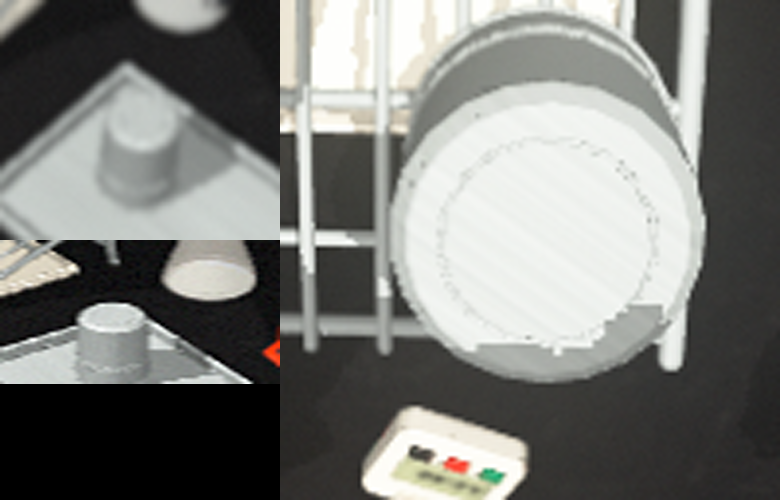

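The left insets show the medium nested neatly on the tray. On the right, the large's base disc is centred at full-image (259.1,205.9), radius 40 px.

```bash
python3 - <<'E'
from h import *
import pickle
w1,w2,w7=[pickle.load(open(f"w{i}.pkl","rb")) for i in(1,2,7)]
X,r=multi([(w1,(361,224.4)),(w7,(259.1,205.9))]);o,d=ray(w7,259.1,205.9);print(X,r,np.linalg.norm(X-o),"size:",o+.245*d,o+.242*d)
Rt=axrot(.19,np.radians(25))
go(X,Rt);go(o+.244*d,Rt)
C=pickle.load(open("c6.pkl","rb"))
T=np.array(w7["tool_from_camera"])
# lateral tool coords at several depths
c=dict(w7,pose=T);oo,rr=ray(c,259.1,205.9)
for x in(.08,.09,.1): print((oo+rr*(x-oo[0])/rr[0]).round(4))
E
```

```text
[0.52613318 0.25320429 0.14768934] [[-0.0, 0.1], [0.0, -0.1]] 0.24165730509582564 size: [0.52843051 0.25365187 0.14530219] [0.52640429 0.25324759 0.14747728]
xyz [0.1014 0.0022 0.0019] rv [ 0.001 -0.001 -0.005]
xyz [0.1036 0.0014 0.0019] rv [ 0.001 -0.001 -0.005]
[0.08   0.0081 0.0018]
[0.09   0.0047 0.0019]
[0.1    0.0013 0.0019]
```

```bash
python3 -m creep '[{"xyz":[0.01,0.003,0.002],"delta_rot":[0,0,-0.005]},{"xyz":[0.018,0,0],"delta_rot":[0,0,0]},{"xyz":[0.018,0,0],"delta_rot":[0,0,0]},{"xyz":[0.018,0,0],"delta_rot":[0,0,0]},{"xyz":[0.015,0,0],"delta_rot":[0,0,0]},{"xyz":[0.012,0,0],"delta_rot":[0,0,0]},{"xyz":[0.012,0,0],"delta_rot":[0,0,0]},{"xyz":[0.012,0,0],"delta_rot":[0,0,0]},{"xyz":[0.008,0,0],"delta_rot":[0,0,0]},{"xyz":[0,0,0],"delta_rot":[0,0,0]}]' 1
python3 -m creep '[{"xyz":[0,0,0],"delta_rot":[0,0,0]},{"xyz":[0,0,0],"delta_rot":[0,0,0]},{"xyz":[0,0,0],"delta_rot":[0,0,0]},{"xyz":[0,0,0],"delta_rot":[0,0,0]},{"xyz":[0,0,0],"delta_rot":[0,0,0]},{"xyz":[0,0,0],"delta_rot":[0,0,0]},{"xyz":[0,0,0],"delta_rot":[0,0,0]},{"xyz":[0,0,0],"delta_rot":[0,0,0]},{"xyz":[0,0,0],"delta_rot":[0,0,0]},{"xyz":[0,0,0],"delta_rot":[0,0,0]}]' 0.45
```

```text
time_s: 18.35
eef_pos: [0.5361, 0.255, 0.1262]
tool_rot: [[0.414, -0.891, -0.189], [0.078, -0.172, 0.982], [-0.907, -0.421, -0.002]]
ft_force: [-0.7, 0.2, 0.2]
gripper_width: 0.998
time_s: 19.18
eef_pos: [0.5354, 0.2552, 0.1287]
tool_rot: [[0.418, -0.889, -0.189], [0.08, -0.172, 0.982], [-0.905, -0.425, -0.001]]
ft_force: [-4.0, 0.4, 7.1]
gripper_width: 0.782
```

```bash
python3 -m creep '[{"xyz":[-0.004,0,0],"delta_rot":[0,0,0]},{"xyz":[-0.01,0,0],"delta_rot":[0,0,0]},{"xyz":[-0.012,0,0],"delta_rot":[0,0,0]},{"xyz":[-0.013,0,0],"delta_rot":[0,0,0]},{"xyz":[-0.013,0,0],"delta_rot":[0,0,0]},{"xyz":[-0.013,0,0],"delta_rot":[0,0,0]},{"xyz":[-0.013,0,0],"delta_rot":[0,0,0]},{"xyz":[-0.013,0,0],"delta_rot":[0,0,0]},{"xyz":[-0.013,0,0],"delta_rot":[0,0,0]},{"xyz":[-0.01,0,0],"delta_rot":[0,0,0]}]' 0.45
python3 -m creep '[{"xyz":[-0.01,0,0],"delta_rot":[0,0,0]},{"xyz":[-0.01,0,0],"delta_rot":[0,0,0]},{"xyz":[-0.008,0,0],"delta_rot":[0,0,0]},{"xyz":[0,0,0],"delta_rot":[0,0,0.06]},{"xyz":[0,0,0],"delta_rot":[0,0,0.075]},{"xyz":[0,0,0],"delta_rot":[0,0,0.08]},{"xyz":[0,0,0],"delta_rot":[0,0,0.08]},{"xyz":[0,0,0],"delta_rot":[0,0,0.08]},{"xyz":[0,0,0],"delta_rot":[0,0,0.06]},{"xyz":[0,0,0],"delta_rot":[0,0,0]}]' 0.45
python3 - <<'E'
from h import *
import pickle
c=cam("wrist");pickle.dump(c,open("w8.pkl","wb"))
go([.582,-.128,.235],axrot(.19,0))
# held base rows in wrist: compare with w3 (medium)
for f in("w3","w8"):
    w=pickle.load(open(f+".pkl","rb"));g=cv2.cvtColor(w["pixels"],cv2.COLOR_RGB2GRAY).astype(int)
    for nm,l in(("col",g[:,250:266].mean(1)),):
        dg=np.diff(l);print(f,[(int(k),int(dg[k])) for k in np.where(abs(dg)>8)[0] if 150<k<370])
    for r in(280,300):
        dg=np.diff(g[r-2:r+3].mean(0));print(f,r,[(int(k),int(dg[k])) for k in np.where(abs(dg)>15)[0] if 170<k<345])
E
```

```text
time_s: 20.02
eef_pos: [0.4869, 0.2458, 0.2327]
tool_rot: [[0.417, -0.889, -0.189], [0.079, -0.172, 0.982], [-0.905, -0.425, -0.001]]
ft_force: [-0.5, -0.2, -0.4]
gripper_width: 0.783
time_s: 20.85
eef_pos: [0.4771, 0.2438, 0.2559]
tool_rot: [[-0.001, -0.982, -0.189], [-0.002, -0.189, 0.982], [-1.0, 0.001, -0.002]]
ft_force: [0.7, 0.5, -2.7]
gripper_width: 0.786
xyz [ 0.0217 -0.0329 -0.3849] rv [ 0.    -0.002  0.003]
w3 [(178, 28), (179, 103), (180, 53), (182, -44), (183, -31), (192, 27), (193, 37), (194, -36), (196, 41), (197, -37), (198, -26), (222, -26), (225, -18), (239, 15), (240, 15), (241, 9), (252, 8), (253, 10), (268, -13), (270, 14), (330, -17), (332, 18), (341, -48), (342, -65)]
w3 280 [(174, 39), (175, 31), (185, -19), (186, -40), (187, -17), (194, 50), (195, 52), (320, -16), (321, -43), (322, -36), (328, 30), (329, 38), (339, -22), (340, -31), (341, -26)]
w3 300 [(193, 19), (194, 52), (195, 42), (217, 18), (219, -25), (220, 19), (315, -18), (320, -18), (321, -48), (322, -23)]
w8 [(171, 62), (172, 61), (173, 12), (174, -35), (175, -21), (184, 24), (185, 18), (186, -32), (187, 21), (188, 10), (189, -37), (232, 17), (233, 18), (234, 10), (245, 10), (246, 10), (261, -22), (262, 19), (263, 12), (264, -11), (341, -52), (342, -67)]
w8 280 [(172, -15), (173, -30), (174, -21), (184, 36), (185, 63), (186, 19), (331, -67), (332, -32), (340, 15), (341, 35), (342, 25), (343, 17)]
w8 300 [(183, 50), (184, 65), (209, 21), (309, 17), (326, -15), (331, -31), (332, -65)]
```

```bash
python3 - <<'E'
from h import *
import pickle
from scipy.optimize import least_squares
t=np.linspace(0,2*np.pi,181)
for f,r,fit in(("w3",.0276,(240,342,194.5,321.5)),("w8",.0331,(233,342,184,331.5))):
    w=pickle.load(open(f+".pkl","rb"));c=dict(w,pose=np.array(w["tool_from_camera"]))
    def e(q):
        P=np.array([proj(c,[q[0],q[1]+r*np.cos(a),q[2]+r*np.sin(a)]) for a in t])
        return np.array([P[:,1].min(),P[:,1].max(),P[:,0].min(),P[:,0].max()])-fit-0.5
    s=least_squares(e,[-.02,0,0]);print(f,"rim circle",s.x.round(4),s.fun.round(2),"base x",s.x[0]-.004)
# medium now in c6 wrist/scene/side: top centre, z .085
C=pickle.load(open("c6.pkl","rb"))
for n in("scene","side"): print(n,proj(C[n],[.582,-.128,.085]))
E
```

```text
w3 rim circle [-0.0226  0.0007  0.0011] [ 0.07 -0.09 -0.07  0.07] base x -0.026609649938731873
w8 rim circle [-0.0153 -0.0039  0.001 ] [-2.58  3.52  2.45 -2.45] base x -0.019338363327308254
scene [290.28387123 222.85658403]
side [278.70618155 210.33320283]
```

```bash
python3 - <<'E'
from h import *
import pickle
from scipy.optimize import least_squares
t=np.linspace(0,2*np.pi,181)
w=pickle.load(open("w8.pkl","rb"));c=dict(w,pose=np.array(w["tool_from_camera"]));r=.0331
def e(q):
    P=np.array([proj(c,[q[0],q[1]+r*np.cos(a),q[2]+r*np.sin(a)]) for a in t])
    return np.array([P[:,1].min()-233.5,P[:,0].min()-184.5,P[:,0].max()-332])
s=least_squares(e,[-.02,0,0]);P=proj(c,[s.x[0],s.x[1]-r,s.x[2]]);print(s.x.round(4),s.fun.round(2),"near row",P)
# groove ring: rows far 262 (w8), r? medium 269/331
w3=pickle.load(open("w3.pkl","rb"));c3=dict(w3,pose=np.array(w3["tool_from_camera"]))
o,d=ray(c3,258,269.5);a=o+d*(-.0266-o[0])/d[0];o,d=ray(c3,258,331.5);b=o+d*(-.0266-o[0])/d[0];print("groove med",a,b)
o,d=ray(c,258,262.5);a=o+d*(s.x[0]-.004-o[0])/d[0];print("groove large far",a)
im=w["pixels"][215:375,165:355];cv2.imwrite("pics/w8.png",cv2.resize(im,None,fx=3,fy=3)[:,:,::-1])
E
```

```text
[-0.0202 -0.0029  0.001 ] [-0.  0.  0.] near row [258.14518848 351.26971519]
groove med [-0.0266      0.01753897  0.00081545] [-0.0266     -0.0157469   0.00086117]
groove large far [-0.02416245  0.01934036  0.00081605]
```

```bash
python3 -m creep '[{"xyz":[0,-0.002,-0.02],"delta_rot":[0,0,0]},{"xyz":[0,-0.003,-0.03],"delta_rot":[0,0,0]},{"xyz":[0,-0.003,-0.034],"delta_rot":[0,0,0]},{"xyz":[0,-0.003,-0.034],"delta_rot":[0,0,0]},{"xyz":[0,-0.003,-0.034],"delta_rot":[0,0,0]},{"xyz":[0,-0.003,-0.034],"delta_rot":[0,0,0]},{"xyz":[0,-0.003,-0.034],"delta_rot":[0,0,0]},{"xyz":[0,-0.003,-0.034],"delta_rot":[0,0,0]},{"xyz":[0,-0.002,-0.034],"delta_rot":[0,0,0]},{"xyz":[0,-0.002,-0.034],"delta_rot":[0,0,0]}]' 0.45
python3 -m creep '[{"xyz":[0,-0.002,-0.03],"delta_rot":[0,0,0]},{"xyz":[0,0,-0.02],"delta_rot":[0,0,0]},{"xyz":[0,0,-0.012],"delta_rot":[0,0,0.003]},{"xyz":[0.01,0,0],"delta_rot":[0,0,0]},{"xyz":[0.015,0,0],"delta_rot":[0,0,0]},{"xyz":[0.015,0,0],"delta_rot":[0,0,0]},{"xyz":[0.015,0,0],"delta_rot":[0,0,0]},{"xyz":[0.015,0,0],"delta_rot":[0,0,0]},{"xyz":[0.006,0,0],"delta_rot":[0,0,0]},{"xyz":[0,0,0],"delta_rot":[0,0,0]}]' 0.45
python3 - <<'E'
from h import *
go([.5783,-.1287,.18],axrot(.19,0))
E
```

```text
time_s: 21.73
eef_pos: [0.5631, -0.0687, 0.2577]
tool_rot: [[0.006, -0.982, -0.19], [-0.002, -0.19, 0.982], [-1.0, -0.006, -0.003]]
ft_force: [0.5, -0.3, -1.6]
gripper_width: 0.781
time_s: 22.57
eef_pos: [0.5764, -0.127, 0.1804]
tool_rot: [[-0.001, -0.982, -0.19], [-0.001, -0.19, 0.982], [-1.0, 0.001, -0.001]]
ft_force: [-0.3, -0.0, -1.7]
gripper_width: 0.783
xyz [ 0.0004 -0.0016 -0.002 ] rv [ 0.001 -0.001 -0.001]
```

```bash
python3 -m creep '[{"xyz":[0,-0.0015,-0.002],"delta_rot":[0,0,0]},{"xyz":[0.004,0,0],"delta_rot":[0,0,0]},{"xyz":[0.004,0,0],"delta_rot":[0,0,0]},{"xyz":[0,0,0],"delta_rot":[0,0,0]},{"xyz":[0,0,0],"delta_rot":[0,0,0]},{"xyz":[0,0,0],"delta_rot":[0,0,0]},{"xyz":[0,0,0],"delta_rot":[0,0,0]},{"xyz":[0,0,0],"delta_rot":[0,0,0]},{"xyz":[0,0,0],"delta_rot":[0,0,0]},{"xyz":[0,0,0],"delta_rot":[0,0,0]}]' 0.45
python3 - <<'E'
from h import *
import pickle
C={n:cam(n) for n in("scene","side")};pickle.dump(C,open("c9.pkl","wb"));t=[]
for n,(x0,y0) in(("scene",(254,170)),("side",(242,158))): t.append(cv2.resize(C[n]["pixels"][y0:y0+80,x0:x0+70],(392,448),interpolation=cv2.INTER_CUBIC))
cv2.imwrite("pics/h9.png",np.hstack(t)[:,:,::-1])
E
```

```text
time_s: 23.4
eef_pos: [0.5791, -0.1296, 0.1731]
tool_rot: [[0.0, -0.982, -0.189], [-0.001, -0.189, 0.982], [-1.0, -0.0, -0.001]]
ft_force: [-0.5, 0.1, -1.7]
gripper_width: 0.783
```

View pics/h9.png

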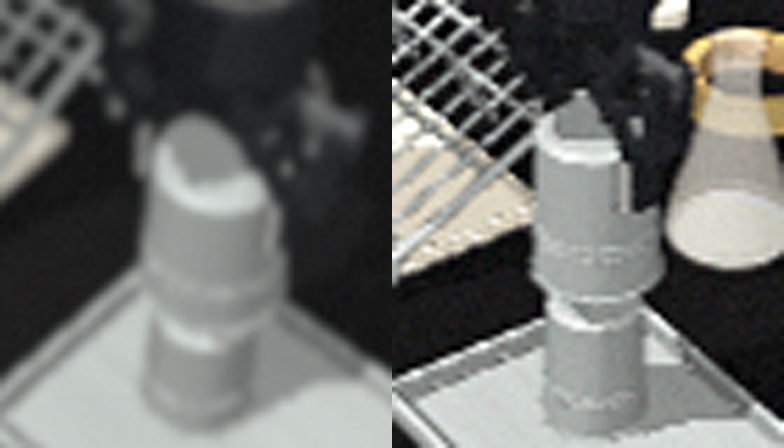

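The last view shows the large rim (scene x 143–287, side 531–665) just above the medium (scene rim 141–255, side 543–650). In the scene view the large looks right of centre, so I'll compute the relative offset.

```bash
python3 - <<'E'
from h import *
import pickle
from scipy.optimize import least_squares
C=pickle.load(open("c9.pkl","rb"));k=5.6;off={"scene":(254,170,0),"side":(242,158,392)}
obs={("scene","L"):(143,287,335),("scene","M"):(141,255,428),("side","L"):(531,665,299),("side","M"):(543,650,435)}
def circ(c,X,r):
    P=np.array([proj(c,[X[0]+r*np.cos(a),X[1]+r*np.sin(a),X[2]]) for a in np.linspace(0,6.283,90)]);return P[:,0].min(),P[:,0].max(),P[:,1].max()
for n,X0,r in(("L",[.579,-.1296,.1031],.0375),("M",[.581,-.128,.003],.032)):
    def f(X):
        e=[]
        for cn in("scene","side"):
            x0,y0,dx=off[cn];l,rr,b=obs[cn,n];p=circ(C[cn],X,r);e+=[p[0]-((l-dx)/k+x0-.5),p[1]-((rr-dx)/k+x0-.5),p[2]-(b/k+y0-.5)]
        return np.array(e)
    s=least_squares(f,X0);print(n,f(X0).round(1),s.x.round(4),s.fun.round(1))
    for z in(X0[2],X0[2]+.012):s=least_squares(lambda q:f([*q,z]),X0[:2]);print("  z",z,s.x.round(4),s.fun.round(1))
# objective edges: print gradients along a row through each rim
for n,rows in(("scene",(226,243)),("side",(207,231))):
    g=cv2.cvtColor(C[n]["pixels"],cv2.COLOR_RGB2GRAY).astype(int)
    for r in rows: print(n,r,g[r,275 if n=="scene" else 260:312].tolist())
E
```

```text
L [-1.8 -1.3  1.3 -0.  -0.2  2.7] [ 0.5758 -0.1375  0.1203] [-0.6  0.3  0.1  0.1  0.2 -0.1]
  z 0.1031 [ 0.5847 -0.1261] [-1.1 -0.8 -0.5  1.1  0.8  1.6]
  z 0.1151 [ 0.5785 -0.1341] [-0.8  0.  -0.1  0.4  0.4  0.4]
M [-0.7 -0.3  1.9  0.   0.4  1.5] [ 0.5815 -0.1278  0.0103] [-0.6 -0.   0.4  0.1  0.6 -0.3]
  z 0.003 [ 0.5849 -0.1233] [-0.8 -0.4  0.1  0.5  0.8  0.3]
  z 0.015 [ 0.5793 -0.1307] [-0.4  0.2  0.6 -0.1  0.4 -0.7]
scene 226 [175, 191, 199, 199, 197, 185, 175, 180, 182, 175, 166, 161, 155, 152, 151, 148, 147, 145, 144, 140, 135, 134, 132, 135, 137, 142, 146, 136, 120, 112, 114, 115, 110, 96, 71, 44, 30]
scene 243 [199, 199, 199, 198, 192, 181, 170, 163, 160, 160, 160, 158, 158, 157, 155, 152, 149, 145, 140, 134, 126, 123, 129, 140, 151, 163, 173, 184, 196, 203, 205, 206, 207, 206, 206, 206, 207]
side 207 [23, 25, 24, 22, 20, 23, 59, 157, 192, 174, 167, 168, 171, 172, 167, 166, 163, 165, 159, 158, 153, 141, 144, 138, 140, 135, 131, 128, 133, 117, 48, 22, 29, 26, 27, 19, 20, 24, 22, 21, 18, 17, 14, 21, 19, 18, 21, 26, 19, 20, 27, 24]
side 231 [208, 205, 207, 209, 212, 210, 210, 212, 206, 181, 166, 170, 173, 169, 175, 169, 168, 157, 147, 147, 134, 137, 135, 136, 126, 120, 119, 130, 147, 145, 145, 142, 142, 146, 141, 138, 139, 136, 141, 143, 142, 140, 130, 103, 99, 127, 174, 210, 217, 122, 5, 6]
```

```bash
python3 -m creep '[{"xyz":[0,-0.002,0.0027],"delta_rot":[0,0,0]},{"xyz":[0.006,0,0],"delta_rot":[0,0,0]},{"xyz":[0.006,0,0],"delta_rot":[0,0,0]},{"xyz":[0.006,0,0],"delta_rot":[0,0,0]},{"xyz":[0.006,0,0],"delta_rot":[0,0,0]},{"xyz":[0.006,0,0],"delta_rot":[0,0,0]},{"xyz":[0.005,0,0],"delta_rot":[0,0,0]},{"xyz":[0.003,0,0],"delta_rot":[0,0,0]},{"xyz":[0,0,0],"delta_rot":[0,0,0]},{"xyz":[0,0,0],"delta_rot":[0,0,0]}]' 0.45
```

```text
time_s: 24.33
eef_pos: [0.5805, -0.1266, 0.135]
tool_rot: [[0.0, -0.982, -0.189], [-0.001, -0.189, 0.982], [-1.0, -0.0, -0.001]]
ft_force: [0.5, -0.3, -2.0]
gripper_width: 0.784
```

```bash
python3 -m creep '[{"xyz":[0.006,0,0],"delta_rot":[0,0,0]},{"xyz":[0.006,0,0],"delta_rot":[0,0,0]},{"xyz":[0.006,0,0],"delta_rot":[0,0,0]},{"xyz":[0.006,0,0],"delta_rot":[0,0,0]},{"xyz":[0.006,0,0],"delta_rot":[0,0,0]},{"xyz":[0.006,0,0],"delta_rot":[0,0,0]},{"xyz":[0.005,0,0],"delta_rot":[0,0,0]},{"xyz":[0.003,0,0],"delta_rot":[0,0,0]},{"xyz":[0,0,0],"delta_rot":[0,0,0]},{"xyz":[0,0,0],"delta_rot":[0,0,0]}]' 0.45
python3 -m creep '[{"xyz":[0.002,0,0],"delta_rot":[0,0,0]},{"xyz":[0.002,0,0],"delta_rot":[0,0,0]},{"xyz":[0.002,0,0],"delta_rot":[0,0,0]},{"xyz":[0.002,0,0],"delta_rot":[0,0,0]},{"xyz":[0.002,0,0],"delta_rot":[0,0,0]},{"xyz":[0.001,0,0],"delta_rot":[0,0,0]},{"xyz":[0.001,0,0],"delta_rot":[0,0,0]},{"xyz":[0,0,0],"delta_rot":[0,0,0]},{"xyz":[0,0,0],"delta_rot":[0,0,0]},{"xyz":[0,0,0],"delta_rot":[0,0,0]}]' 0.45
```

```text
time_s: 25.17
eef_pos: [0.5806, -0.1267, 0.091]
tool_rot: [[0.0, -0.982, -0.189], [-0.001, -0.189, 0.982], [-1.0, -0.0, -0.001]]
ft_force: [0.0, 1.3, -1.2]
gripper_width: 0.783
time_s: 26.0
eef_pos: [0.5806, -0.1267, 0.0791]
tool_rot: [[0.001, -0.982, -0.189], [-0.001, -0.189, 0.982], [-1.0, -0.0, -0.001]]
ft_force: [1.1, 0.2, -1.9]
gripper_width: 0.781
```

```bash
python3 -m creep '[{"xyz":[0.001,0,0],"delta_rot":[0,0,0]},{"xyz":[0.001,0,0],"delta_rot":[0,0,0]},{"xyz":[0.001,0,0],"delta_rot":[0,0,0]},{"xyz":[0.001,0,0],"delta_rot":[0,0,0]},{"xyz":[0.001,0,0],"delta_rot":[0,0,0]},{"xyz":[0.001,0,0],"delta_rot":[0,0,0]},{"xyz":[0.001,0,0],"delta_rot":[0,0,0]},{"xyz":[0,0,0],"delta_rot":[0,0,0]},{"xyz":[0,0,0],"delta_rot":[0,0,0]},{"xyz":[0,0,0],"delta_rot":[0,0,0]}]' 0.45
```

```text
time_s: 26.83
eef_pos: [0.5806, -0.1267, 0.0721]
tool_rot: [[0.001, -0.982, -0.189], [-0.001, -0.189, 0.982], [-1.0, -0.0, -0.001]]
ft_force: [-0.3, 0.1, -1.6]
gripper_width: 0.782
```

```bash
python3 -m creep '[{"xyz":[0.0005,0,0],"delta_rot":[0,0,0]},{"xyz":[0.0005,0,0],"delta_rot":[0,0,0]},{"xyz":[0.0005,0,0],"delta_rot":[0,0,0]},{"xyz":[0.0005,0,0],"delta_rot":[0,0,0]},{"xyz":[0.0005,0,0],"delta_rot":[0,0,0]},{"xyz":[0.0005,0,0],"delta_rot":[0,0,0]},{"xyz":[0,0,0],"delta_rot":[0,0,0]},{"xyz":[0,0,0],"delta_rot":[0,0,0]},{"xyz":[0,0,0],"delta_rot":[0,0,0]},{"xyz":[0,0,0],"delta_rot":[0,0,0]}]' 0.45
```

```text
time_s: 27.67
eef_pos: [0.5806, -0.1267, 0.0691]
tool_rot: [[0.0, -0.982, -0.189], [-0.001, -0.189, 0.982], [-1.0, -0.0, -0.001]]
ft_force: [-0.2, 0.1, -0.9]
gripper_width: 0.784
```

```bash
python3 -m creep '[{"xyz":[0.0005,0,0],"delta_rot":[0,0,0]},{"xyz":[0.0005,0,0],"delta_rot":[0,0,0]},{"xyz":[0.0005,0,0],"delta_rot":[0,0,0]},{"xyz":[0.0005,0,0],"delta_rot":[0,0,0]},{"xyz":[0.0005,0,0],"delta_rot":[0,0,0]},{"xyz":[0.0005,0,0],"delta_rot":[0,0,0]},{"xyz":[0,0,0],"delta_rot":[0,0,0]},{"xyz":[0,0,0],"delta_rot":[0,0,0]},{"xyz":[0,0,0],"delta_rot":[0,0,0]},{"xyz":[0,0,0],"delta_rot":[0,0,0]}]' 0.45
```

```text
time_s: 28.5
eef_pos: [0.5813, -0.1267, 0.0681]
tool_rot: [[0.003, -0.982, -0.19], [-0.002, -0.19, 0.982], [-1.0, -0.003, -0.002]]
ft_force: [-7.3, 1.6, 28.9]
gripper_width: 0.776
```

Contact where the floor was predicted. Check rim rows and widths numerically before letting go.

```bash
python3 -m creep '[{"xyz":[-0.001,0,0],"delta_rot":[0,0,0]},{"xyz":[-0.0005,0,0],"delta_rot":[0,0,0]},{"xyz":[0,0,0],"delta_rot":[0,0,0]},{"xyz":[0,0,0],"delta_rot":[0,0,0]},{"xyz":[0,0,0],"delta_rot":[0,0,0]},{"xyz":[0,0,0],"delta_rot":[0,0,0]},{"xyz":[0,0,0],"delta_rot":[0,0,0]},{"xyz":[0,0,0],"delta_rot":[0,0,0]},{"xyz":[0,0,0],"delta_rot":[0,0,0]},{"xyz":[0,0,0],"delta_rot":[0,0,0]}]' 0.45
python3 - <<'E'
from h import *
import pickle
c6=pickle.load(open("c6.pkl","rb"))
for n in("scene","side"):
    c=cam(n);pm=proj(c,[.5815,-.128,.003]);u=int(round(pm[0]));v=int(pm[1])
    for nm,im in(("med",c6[n]["pixels"]),("now",c["pixels"])):
        print(n,nm,v,cv2.cvtColor(im,cv2.COLOR_RGB2GRAY)[v+2:v+16,u-2:u+3].mean(1).round().astype(int).tolist())
    for r in(.032,.0375): print(max(proj(c,[.5815+np.cos(a)*r,-.128+np.sin(a)*r,.003])[1] for a in np.linspace(0,6.3,90)))
E
```

```text
time_s: 29.33
eef_pos: [0.5809, -0.1267, 0.0684]
tool_rot: [[0.002, -0.982, -0.189], [-0.001, -0.189, 0.982], [-1.0, -0.001, -0.002]]
ft_force: [-1.9, 1.0, 10.0]
gripper_width: 0.78
scene med 238 [151, 154, 158, 157, 152, 150, 156, 173, 191, 199, 201, 201, 201, 201]
scene now 238 [152, 158, 161, 157, 151, 149, 149, 156, 172, 190, 198, 201, 201, 202]
247.7043697439887
249.2548454325605
side med 230 [151, 154, 151, 149, 191, 208, 210, 210, 214, 213, 214, 212, 212, 212]
side now 230 [157, 156, 155, 155, 189, 159, 207, 211, 212, 213, 214, 212, 213, 211]
236.61532222251867
237.72685304058768
```

```bash
python3 -m creep '[{"xyz":[0,0,0],"delta_rot":[0,0,0]},{"xyz":[0,0,0],"delta_rot":[0,0,0]},{"xyz":[0,0,0],"delta_rot":[0,0,0]},{"xyz":[0,0,0],"delta_rot":[0,0,0]},{"xyz":[0,0,0],"delta_rot":[0,0,0]},{"xyz":[0,0,0],"delta_rot":[0,0,0]},{"xyz":[0,0,0],"delta_rot":[0,0,0]},{"xyz":[0,0,0],"delta_rot":[0,0,0]},{"xyz":[0,0,0],"delta_rot":[0,0,0]},{"xyz":[-0.003,0,0],"delta_rot":[0,0,0]}]' 1
python3 -m creep '[{"xyz":[-0.008,0,0],"delta_rot":[0,0,0]},{"xyz":[-0.01,0,0],"delta_rot":[0,0,0]},{"xyz":[-0.012,0,0],"delta_rot":[0,0,0]},{"xyz":[-0.015,0,0],"delta_rot":[0,0,0]},{"xyz":[-0.02,0,0],"delta_rot":[0,0,0]},{"xyz":[-0.02,0,0],"delta_rot":[0,0,0]},{"xyz":[-0.02,0,0],"delta_rot":[0,0,0]},{"xyz":[-0.02,0,0],"delta_rot":[0,0,0]},{"xyz":[-0.02,0,0],"delta_rot":[0,0,0]},{"xyz":[-0.01,0,0],"delta_rot":[0,0,0]}]' 1
python3 - <<'E'
from h import *
import pickle
C={n:cam(n) for n in("scene","side","wrist")};pickle.dump(C,open("c10.pkl","wb"))
c6=pickle.load(open("c6.pkl","rb"))
for n in("scene","side"):
    c=C[n];pm=proj(c,[.5815,-.128,.003]);u=int(round(pm[0]));v=int(pm[1])
    g=cv2.cvtColor(c["pixels"],cv2.COLOR_RGB2GRAY);print(n,g[v+2:v+16,u-2:u+3].mean(1).round().astype(int).tolist())
    for dv in(-30,-22,0): 
        r=v+dv;l=g[r-1:r+2,u-20:u+21].mean(0).round().astype(int);print(r,u-20,l.tolist())
    b=cv2.cvtColor(c6[n]["pixels"],cv2.COLOR_RGB2GRAY);d=np.abs(g.astype(int)-b)>40
    ys,xs=np.where(d[v-45:v+15,u-22:u+23]);print("changed rows",ys.min()+v-45,ys.max()+v-45,"cols",xs.min()+u-22,xs.max()+u-22)
    T=np.array([proj(c,[.5815,-.128,.097])]);print("pred top centre",T)
E
```

```text
time_s: 30.27
eef_pos: [0.5803, -0.1266, 0.0702]
tool_rot: [[-0.0, -0.982, -0.189], [-0.001, -0.189, 0.982], [-1.0, 0.001, -0.001]]
ft_force: [-0.3, 0.6, -0.3]
gripper_width: 1.001
time_s: 31.1
eef_pos: [0.581, -0.1266, 0.2291]
tool_rot: [[0.004, -0.982, -0.189], [-0.002, -0.189, 0.982], [-1.0, -0.003, -0.003]]
ft_force: [0.4, -0.4, -0.7]
gripper_width: 0.998
scene [149, 153, 158, 156, 151, 147, 147, 154, 171, 189, 199, 201, 201, 201]
208 268 [31, 30, 30, 30, 30, 30, 30, 31, 30, 30, 30, 30, 30, 30, 30, 31, 31, 32, 34, 32, 32, 30, 29, 29, 29, 30, 30, 30, 29, 30, 29, 30, 30, 31, 31, 31, 31, 31, 31, 32, 31]
216 268 [30, 29, 30, 30, 30, 29, 28, 30, 36, 53, 82, 118, 144, 160, 173, 185, 194, 197, 199, 200, 201, 201, 201, 203, 201, 201, 200, 198, 195, 187, 172, 143, 102, 60, 37, 30, 31, 30, 32, 31, 31]
238 268 [199, 200, 200, 201, 201, 201, 201, 200, 194, 178, 160, 155, 156, 159, 160, 159, 156, 154, 152, 150, 148, 145, 143, 141, 138, 134, 130, 125, 120, 119, 120, 122, 126, 133, 140, 142, 142, 142, 142, 142, 141]
changed rows 196 245 cols 281 310
pred top centre [[290.42660661 220.45097282]]
side [155, 157, 156, 153, 166, 181, 209, 212, 213, 212, 214, 211, 211, 213]
200 258 [170, 145, 101, 65, 44, 25, 18, 17, 13, 15, 16, 18, 15, 14, 13, 8, 15, 14, 11, 9, 8, 7, 13, 13, 15, 18, 14, 18, 15, 17, 15, 10, 44, 126, 196, 219, 216, 218, 220, 218, 220]
208 258 [21, 21, 25, 23, 25, 23, 22, 24, 25, 16, 132, 217, 213, 207, 201, 211, 209, 210, 211, 211, 213, 210, 212, 212, 211, 211, 208, 202, 202, 203, 122, 36, 19, 24, 24, 23, 27, 26, 22, 22, 21]
230 258 [209, 210, 207, 208, 207, 208, 210, 212, 212, 196, 164, 166, 173, 168, 171, 178, 174, 163, 175, 174, 172, 162, 159, 148, 143, 136, 137, 136, 132, 122, 116, 122, 142, 144, 140, 137, 140, 138, 141, 141, 142]
changed rows 202 237 cols 267 300
pred top centre [[278.59511586 207.36422969]]
```

```bash
python3 - <<'E'
from h import *
import pickle
C=pickle.load(open("c10.pkl","rb"));c6=pickle.load(open("c6.pkl","rb"))
for nm,CC,z in(("medium before",c6,.085),("large now",C,.097)):
    o=[]
    for n,box in(("scene",(275,200,306,234)),("side",(264,193,294,222))):
        x0,y0,x1,y1=box;g=cv2.cvtColor(CC[n]["pixels"],cv2.COLOR_RGB2GRAY)[y0:y1,x0:x1]
        k=4;G=cv2.resize(g,None,fx=k,fy=k,interpolation=cv2.INTER_CUBIC)
        m=((G>182)*255).astype(np.uint8);u,v=proj(CC[n],[.5815,-.128,z])
        N,lab,st,ce=cv2.connectedComponentsWithStats(m);i=lab[int((v-y0)*k),int((u-x0)*k)]
        cs,_=cv2.findContours((lab==i).astype(np.uint8),0,1);e=cv2.fitEllipse(cv2.convexHull(max(cs,key=len)))
        p=((e[0][0]+.5)/k-.5+x0,(e[0][1]+.5)/k-.5+y0);o.append((CC[n],p));print(nm,n,np.round(p,1),"axes",np.round(e[1],1)/k,round(e[2]),"area",st[i,4]/k/k,"pred",np.round([u,v],1))
    X,r=multi(o);print(X.round(4),r)
s=bot.observe();print(s["time_s"],s["ft_force"].round(1))
for n in("scene","side"):
    d=np.abs(C[n]["pixels"].astype(int)-pickle.load(open("c0.pkl","rb"))[n]["pixels"]).max(2)>60
    for nm,P in(("flask",(.7345,-.0227,.05)),("bottle",(.6725,-.429,.05))):
        u,v=proj(C[n],P).astype(int);print(n,nm,"changed px",int(d[v-18:v+18,u-12:u+12].sum()))
u,v=200,120;d=np.abs(C["scene"]["pixels"].astype(int)-pickle.load(open("c0.pkl","rb"))["scene"]["pixels"]).max(2)>60;print("wash",int(d[95:140,180:212].sum()))
E
```

```text
medium before scene [286.2 225.2] axes [18.5 25.6] 62 area 253.9375 pred [290.2 222.9]
medium before side [277.4 211.8] axes [10.575 15.975] 87 area 128.5 pred [278.6 210.4]
[ 0.578  -0.1202  0.0726] [[1.0, -0.8], [-1.0, 0.6]]
large now scene [290.2 221.6] axes [18.275 20.475] 105 area 280.8125 pred [290.4 220.5]
large now side [277.9 208.5] axes [12.85 19.5 ] 86 area 190.4375 pred [278.6 207.4]
[ 0.5789 -0.1294  0.0946] [[-0.1, 0.1], [0.1, -0.1]]
31.25 [-0.6  0.3 -0.6]
scene flask changed px 277
scene bottle changed px 0
side flask changed px 25
side bottle changed px 0
wash 132
```

```bash
python3 -c "
from station import bot
print(bot.finish_job())"
```

```text
the job is handed in; nothing more can be done
None
```

The three beakers are nested on the tray and the job is handed in at about 31 s. I drew the medium and then the large off the rack along their axes, uprighted them, and lowered each in small steps until it touched (about 27–29 N). Then I eased off, released and retreated; the gripper stands clear.

**Checks that agreed**
- **Large beaker:** its top measured at (0.579, −0.129, 0.095) m, against an expected height of 0.097 m with the rim on the tray floor. That is within about 3 mm of where the medium was set down.
- **Medium beaker:** the camera views showed it standing neatly over the small one before the large went on.
- **Rim rows:** both rims moved to within about 1 px of the rows predicted for a beaker standing on the tray.
- **Forces:** none were left after release.

**Checks that failed or disagreed**
- **Medium top re-measure:** the last ellipse fit for the medium came out about 12 mm too low. Its blob had merged with something else in the scene view, so I discarded it.
- **Camera heights:** the two fixed cameras read rim heights about 7–15 mm too high throughout. The medium's grip depth was about 8 mm off its estimate, so I used contact force for the final height.
- **Bystanders:** the bottle's pixels did not change in either view. The flask and wash bottle areas did change: 277 px and 25 px for the flask (scene and side), 132 px for the wash bottle. I put this down to the arm in view and the beaker removed from the rack, but did not check it separately.

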